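Push a note pad between the guides of a banding machine and start it

ROBOT

A 6-joint arm with a two-finger parallel gripper is mounted at the origin on the work surface. World frame = base frame: x ahead of the robot, y to its left, z up, the work surface at z = 0. Lengths are in m, angles in degrees, forces in N, time in s.
With the tool pointing down it reaches from about 0.3 to 0.95 m from the base axis. Payload 3.1 kg.
Tool frame: the origin (TCP) lies at the very end of the fingers, on their centre line; the grasp point (between the pads) lies 19 mm behind it (ctrl.grasp_offset is the distance from the TCP to the grasp point, in m); z points along the fingers, y is the direction in which the jaws open and shut (so a half turn about z gives the same grasp; the last joint's range is limited). The gripper opens to 85 mm and grips with 20 to 120 N. Pads are 22 mm wide; open, the fingers measure 114 mm over their backs; the gripper's body (76 mm by 85 mm) begins 54 mm behind the grasp point. The pads swing forward as they close: fully open they stand 13 mm farther back than shut.
Start: joints at [63.043, 17.653, 93.61, -0, 68.738, -3.994], TCP at [0.244, 0.575, 0.208] pointing down, gripper open.
Joint ranges: [-175.34, 175.34], [-45.06, 112.39], [2.9, 150.54], [-68.45, 248.45], [3.09, 151.38], [-168.51, 168.51]. Speed limits (degrees/s): [159.86, 159.86, 180, 180, 180, 180].

INTERFACE

Orientations are given as a 3x3 rotation matrix whose columns are the frame's x, y, z axes.
In Python, from cell import sense, grab_frame, ticket, ctrl gives the robot as it stands.
- The arm moves only by the tool send_rows, never from a script. Its argument "series" is a list of rows, each an object of numbers: "grip": the gripper's target within -1 to 1 (fully open at 1, half-way at 0, shut at -1); "tx", "ty", "tz": the shift along the tool's x, y, z in mm; "roll": the turn about the tool's z in degrees. A call has 1 to 5 rows; each row is the pose to reach, as a shift and turn from the pose measured when the call began, along the tool's axes at that moment; what a row does not reach only later rows make up. A row lasts 1/10 s, in which the tool goes at most 50 mm and 8.59 degrees, less where a joint would pass 70% of its speed; a pose out of reach is approached as far as the arm can. A call with a gripper value outside its range is refused whole. The fingers move at their own pace and stop on an object; the grip force is fixed at half the most. Time passes only in rows, so rows that repeat a pose let the fingers close. It gives the time, the measured TCP pose, the force and the opening at its end, in the units of the state.
- sense(): the state, without advancing time (a new reading comes with each control period).
- grab_frame(name): name is "scene" or "top"; returns a dict with "frame" (400x640x3 uint8, red, green, blue), "mtx" (3x3 intrinsics, pixels), "origin" and "attitude" of the camera in the world. Camera axes: x right, y up, looking along -z (the intrinsics and any distortion apply to the point x, -y, -z); pixel columns grow to the right and rows downward; lengths in m; the calibration is good to about 2 mm. A picture is of the moment at which its call begins. There is no depth.
- ticket.hand_in(): hands the job in, once; it reports no verdict.
The state is a dict: "t": time; "q": joint angles; "joint_velocities": joint speeds; "tau": joint torques, N m; "eef_pos": TCP position; "tool_rot": TCP orientation; "wrist_force": force on the tool from outside, world axes, zero at the start; "wrist_torque": the same for the moment, N m; "gripper_width": opening from 0.0 (shut) to 1.0 (fully open).
Only numpy, scipy, OpenCV 4.12 (cv2) and the standard library are available. Lean on these libraries where they do the work, as an engineer would, in place of code of your own. Each camera call takes 0.05 s, during which the arm holds its last target.

TASK

Push the note pad along the deck of the banding machine, through the narrow gap between the two side guides and under the arch, until its front edge is fully home against the end stop; then press the green start button all the way down and let it come up again. Do it by pushing and pressing only: keep the pad flat on the deck, never lift it, do not press the button before the pad is home, and leave the stamp, the card box, the spare reel and the stapler alone.

Things in the scene. Friction and masses are not known exactly. Their poses are not given: they have to be found in the camera images.
- bander: Bench-top paper banding machine, fixed, white, yaw varies. Origin: centre of the underside, on the bench. +x: the way the pad is pushed, away from the robot; y left, z up. Flat steel deck 424 (x) x 434 (y) mm, its top at z = 120 mm, bare from x = -212 to 18 mm. A reel of band hangs on its right side (y = -213 to -273, x = -22 to 142 mm, up to z = 180 mm).
- pad: Loose A6 note pad, a stiff block 148 (its x) x 105 (its y) x 25 mm thick, about 0.27 kg, flat on the deck in front of the guides. White, blue frame on top, red head edge at its +x end, which leads into the gap. Origin: centre of its underside. Home: origin at x = 96 mm, y = 0 in the machine's frame. Slides with ordinary friction and stops when no longer pushed.
- gap_mouth (a point): Deck-surface point midway between the two fixed aluminium side guides where their parallel part begins (x = 40, y = 0 mm in the machine's frame; machine's axes). The guides' inner faces are at y = +-54.5 mm (gap 109 mm), 4 mm thick, 30 mm high; parallel to 170 mm; in the 22 mm before this point they flare outward 6 mm a side.
- arch_top (a point): Middle of the top of the black arch over the guides (x = 96, y = 0, z = 187 mm in the machine's frame). It spans x = 81 to 111 mm; posts at |y| = 80 to 104 mm; opening 48 mm and top 67 mm above the deck. Beyond it, between the guides' far ends, stands the fixed aluminium end stop, 80 mm wide and 26 mm high, its face at x = 170 mm in the machine's frame.
- pod_top (a point): Middle of the top of the grey control pod on the left of the deck (x = 30, y = 188, z = 142 mm in the machine's frame). The pod is 130 (x) x 46 (y) x 22 mm high; a small black dial on it, 3 mm on the -x side of this point, rises 10 mm above it. The start button is near its -x end.
- start_top (a point): Middle of the top of the round green start button (22 mm across) on the control pod, pressed straight down.
- start (a joint): Travel of the start button in m: 0 up, 0.005 fully down; a spring pushes it up, 4 N takes it fully down.
- stamp: Self-inking stamp with a red top, 42 x 62 x 70 mm, standing loose on the deck to the right of the guides; origin at the centre of its underside. Leave alone.
- card_box: Small white and brown box of cards with a green patch, 97 x 62 x 51 mm, on the bench left of the machine; origin at the centre of its underside. Leave alone.
- spare_reel: Spare reel of white paper band lying flat, 90 mm across, 33 mm high, on the bench left of the machine; origin at the centre of its underside. Leave alone.
- stapler: Blue and black desk stapler, 150 x 38 x 70 mm, on the bench right of the machine; origin at the centre of its underside. Leave alone.
Mind the look-alikes: they are no part of the job. Leave any orange or turquoise look-alike of the pad alone.

How it is judged:
By the outcome, as a careful person would: the job done as asked, in the order asked, and still so for the second after the job is handed in, with the robot touching nothing.
It also fails if it takes over 72 s, if anything falls off the work surface, if the arm or the gripper's body presses on something with over 40 N, if the wrist force passes 120 N, or if a joint passes its speed limit or range.

## Working session

There is one attempt and no reset: what is moved stays moved. The work goes in short steps, Python scripts to look and compute and a tool call to move; the robot and the scene stay as the last step left them, time stands still between calls to the robot, and variables do not carry over. Pictures are saved under pics/ and viewed, and the job is handed in when it is done.

Besides the shell and the picture viewer there is one more tool, called after ">>>" in YAML: its name, and indented under it one key for each argument. send_rows: Moves the arm, as the interface text tells. Its arguments: {"type":"object","properties":{"series":{"type":"array"}},"required":["series"]}

```bash
ls; mkdir -p pics; python3 - <<'E'
from cell import sense, grab_frame, ticket, ctrl
import cv2, numpy as np, pickle
s=sense(); print(s['t'],s['eef_pos'],s['tool_rot'],s['gripper_width'],ctrl.grasp_offset)
for n in('scene','top'):
    f=grab_frame(n); pickle.dump(f,open(f'{n}0.pkl','wb'))
    cv2.imwrite(f'pics/{n}0.png',cv2.cvtColor(f['frame'],cv2.COLOR_RGB2BGR))
    print(n,{k:v for k,v in f.items() if k!='frame'})
E
```

```text
pics
0.0 [0.24347726 0.57467354 0.20664441] [[-9.20756644e-01  3.90136044e-01 -1.03441089e-03]
 [ 3.90137383e-01  9.20754418e-01 -2.03098375e-03]
 [ 1.60078430e-04 -2.27360414e-03 -9.99997403e-01]] 0.9994169738448833 0.0187
scene {'mtx': array([[407.52298464,   0.        , 319.00804561],
       [  0.        , 407.52298464, 196.61518681],
       [  0.        ,   0.        ,   1.        ]]), 'origin': array([0.97399318, 0.65611187, 1.27129922]), 'attitude': array([[-0.84612857, -0.43538462,  0.3074194 ],
       [ 0.53297722, -0.68976762,  0.49005705],
       [-0.00131535,  0.5784988 ,  0.81568217]])}
top {'mtx': array([[379.43147184,   0.        , 325.98814649],
       [  0.        , 379.43147184, 198.21003322],
       [  0.        ,   0.        ,   1.        ]]), 'origin': array([ 0.44587368, -0.04204168,  1.11798074]), 'attitude': array([[-0.00367819,  0.99482   , -0.10158559],
       [-0.99988554, -0.00216791,  0.01497341],
       [ 0.01467562,  0.10162904,  0.99471411]])}
```

View pics/scene0.png

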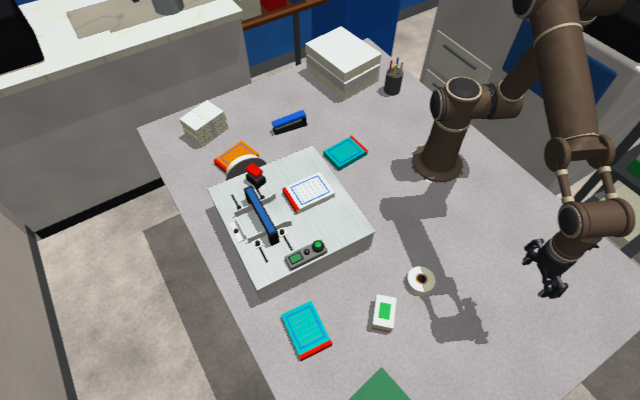

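View pics/top0.png

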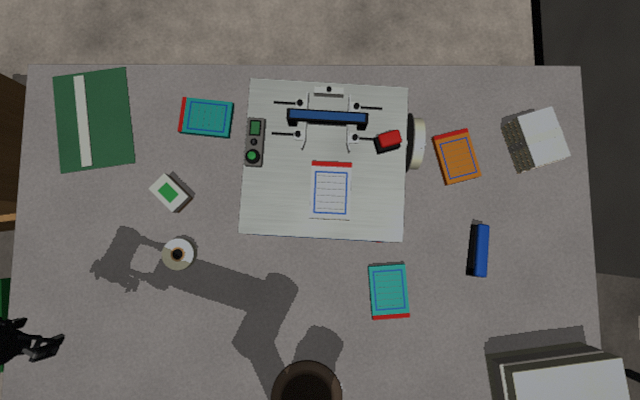

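The only white, blue-framed pad with a red head is on the deck, at top (331,190) and scene (308,192). The turquoise ones at top (207,117) and (389,291) and the orange one at (457,157) are look-alikes. I'll enlarge the machine to confirm.

```bash
python3 - <<'E'
import cv2
a=cv2.imread('pics/top0.png')[65:255,230:430]; cv2.imwrite('pics/top0c.png',cv2.resize(a,None,fx=3.1,fy=3.1,interpolation=cv2.INTER_CUBIC))
a=cv2.imread('pics/scene0.png')[140:300,200:380]; cv2.imwrite('pics/scene0c.png',cv2.resize(a,None,fx=3.7,fy=3.7,interpolation=cv2.INTER_CUBIC))
E
```

```text
(no output)
```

View pics/top0c.png

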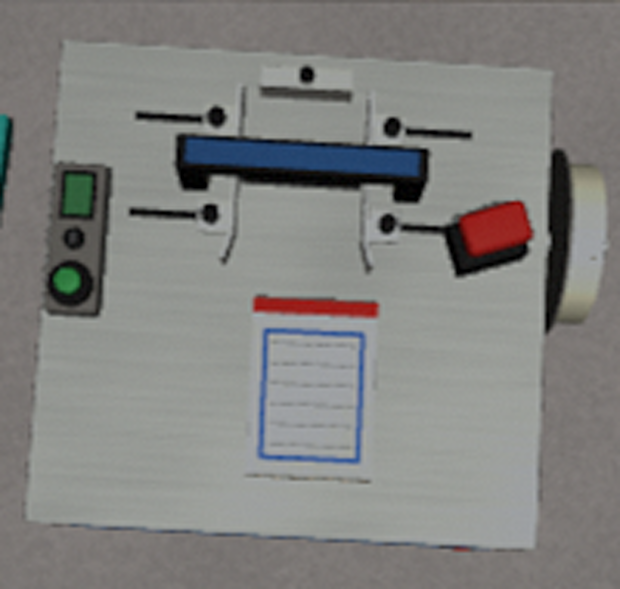

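View pics/scene0c.png

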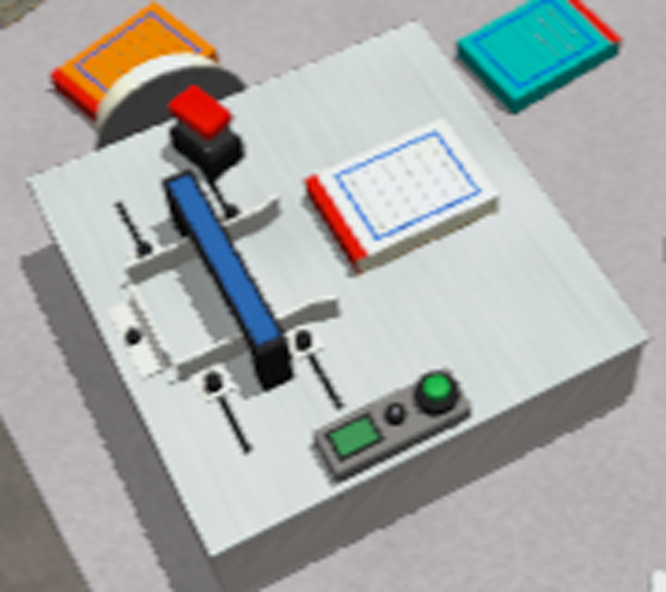

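The crop confirms it: white pad, red head towards the guides, slightly off-axis. Next I'll fit the machine and pad poses from corners in both views.

```bash
cat > h.py <<'E'
import numpy as np, pickle, cv2
from scipy.optimize import least_squares
def proj(f,P):
    P=np.atleast_2d(P); c=(P-f['origin'])@f['attitude']
    c=c*[1,-1,-1]; p=c@f['mtx'].T; return p[:,:2]/p[:,2:]
def ray(f,uv,z):
    d=np.linalg.inv(f['mtx'])@[uv[0],uv[1],1]; d=f['attitude']@(d*[1,-1,-1])
    return f['origin']+d*(z-f['origin'][2])/d[2]
def tw(p,P):
    P=np.array(P,float); c,s=np.cos(p[2]),np.sin(p[2])
    return np.c_[p[0]+c*P[:,0]-s*P[:,1],p[1]+s*P[:,0]+c*P[:,1],P[:,2]]
def unc(uv,k,o): return (np.array(uv,float)+.5)/k-.5+np.array(o)
E
python3 - <<'E'
from h import *
T=pickle.load(open('top0.pkl','rb'));S=pickle.load(open('scene0.pkl','rb'))
m=lambda *a:np.array(a)/1000
P=m([212,217,120],[212,-217,120],[-212,-217,120],[-212,217,120])
ut=unc([(64,40),(552,71),(536,549),(27,521)],3.1,(230,65))
us=unc([(212,556),(28,180),(415,20),(648,342)],3.7,(200,140))
def fit(obs,x0):
    r=least_squares(lambda p:np.concatenate([(proj(f,tw(p,P))-u).ravel() for f,P,u in obs]),x0)
    return r.x,r.fun.reshape(-1,2).round(2)
for o in([(T,P,ut)],[(S,P,us)],[(T,P,ut),(S,P,us)]):
    x,r=fit(o,[.6,0,0]);print('M',x[:2].round(4),np.degrees(x[2]).round(2),r.tolist())
mach=x
Q=m([74,52.5,25],[74,-52.5,25],[-74,-52.5,25],[-74,52.5,25]); Q[:,2]+=.12
qt=unc([(254,296),(378,302),(370,480),(246,473)],3.1,(230,65))
qs=unc([(359,252),(313,177),(446,122),(498,195)],3.7,(200,140))
for o in([(T,Q,qt)],[(S,Q,qs)],[(T,Q,qt),(S,Q,qs)]):
    x,r=fit(o,[.45,0,0]);print('pad',x[:2].round(4),np.degrees(x[2]).round(2),r.tolist())
c,s=np.cos(mach[2]),np.sin(mach[2]);d=x[:2]-mach[:2]
print('pad in machine',c*d[0]+s*d[1],-s*d[0]+c*d[1],np.degrees(x[2]-mach[2]))
b=unc((68,279),3.1,(230,65));print('button top', ray(T,b,.152),ray(S,unc((438,385),3.7,(200,140)),.152))
print(tw(mach,m([30,188,142],[96,0,187])))
np.save('mach.npy',mach);np.save('pad.npy',x)
a=cv2.imread('pics/top0.png');
E
```

```text
M [ 0.6553 -0.0548] -3.39 [[-0.48, -0.38], [0.8, -0.94], [0.59, 0.68], [-0.88, 0.47]]
M [ 0.6565 -0.049 ] -3.38 [[-0.66, 0.76], [-0.78, -0.2], [0.77, -0.19], [0.79, -0.87]]
M [ 0.6556 -0.0529] -3.38 [[-1.19, -0.48], [0.09, -1.07], [-0.11, 0.55], [-1.59, 0.37], [-0.99, -0.46], [-0.99, -1.07], [0.42, -0.94], [0.28, -1.89]]
pad [ 0.5678 -0.068 ] -2.93 [[-0.09, 0.21], [0.17, 0.28], [0.41, -0.38], [-0.48, -0.1]]
pad [ 0.563  -0.0638] -4.36 [[-0.38, 1.58], [-1.3, -0.59], [0.66, -1.4], [1.05, 0.07]]
pad [ 0.566  -0.0666] -3.34 [[-0.42, 0.77], [-0.17, 1.12], [-0.34, 0.46], [-1.23, 0.46], [-1.15, 1.57], [-2.54, -0.4], [-0.88, -1.72], [-0.09, -0.49]]
pad in machine -0.08869409273553261 -0.01891305268913395 0.03592724687035385
button top [0.65797982 0.13511567 0.152     ] [0.65049186 0.13396717 0.152     ]
[[ 0.69663433  0.13298035  0.142     ]
 [ 0.7514424  -0.05858185  0.187     ]]
```

Machine is about (0.6555, -0.0535) with yaw -3.4°. The pad sits at about x -88, y -18.5 mm in its frame, nearly square to it. The plan is to shift the pad +18.5 mm sideways from its right with half-open fingers, then push it forward from behind. I'll travel over first.

>>> send_rows:
  series:
    - {"grip":0,"tx":-31,"ty":-29,"tz":-20,"roll":8.5}
    - {"grip":0,"tx":-62,"ty":-58,"tz":-40,"roll":17}
    - {"grip":0,"tx":-93,"ty":-87,"tz":-60,"roll":25.5}
    - {"grip":0,"tx":-124,"ty":-116,"tz":-80,"roll":34}
    - {"grip":0,"tx":-155,"ty":-145,"tz":-100,"roll":42}

```text
t: 0.6
eef_pos: [0.3298, 0.3791, 0.3072]
tool_rot: [[-0.418, 0.908, -0.001], [0.908, 0.418, -0.003], [-0.002, -0.002, -1.0]]
wrist_force: [0.4, -0.0, 0.1]
gripper_width: 0.5
```

>>> send_rows:
  series:
    - {"grip":0,"tx":-48,"ty":-1,"roll":7}
    - {"grip":0,"tx":-96,"ty":-2,"roll":14}
    - {"grip":0,"tx":-144,"ty":-3,"roll":21}
    - {"grip":0,"tx":-192,"ty":-4,"roll":28.1}
    - {"grip":0,"tx":-240,"ty":-5,"roll":28.1}

```text
invalid input
```

>>> send_rows:
  series:
    - {"grip":0,"tx":-48,"ty":-1,"tz":0,"roll":7}
    - {"grip":0,"tx":-96,"ty":-2,"tz":0,"roll":14}
    - {"grip":0,"tx":-144,"ty":-3,"tz":0,"roll":21}
    - {"grip":0,"tx":-192,"ty":-4,"tz":0,"roll":28}
    - {"grip":0,"tx":-240,"ty":-5,"tz":0,"roll":28}

```text
t: 1.1
eef_pos: [0.4257, 0.1572, 0.3074]
tool_rot: [[0.059, 0.998, -0.002], [0.998, -0.059, -0.003], [-0.003, -0.001, -1.0]]
wrist_force: [0.9, -0.3, 0.0]
gripper_width: 0.501
```

>>> send_rows:
  series:
    - {"grip":0,"tx":-43,"ty":21,"tz":0,"roll":0}
    - {"grip":0,"tx":-86,"ty":42,"tz":0,"roll":0}
    - {"grip":0,"tx":-129,"ty":63,"tz":0,"roll":0}
    - {"grip":0,"tx":-172,"ty":84,"tz":0,"roll":0}
    - {"grip":0,"tx":-215,"ty":105,"tz":0,"roll":0}

```text
t: 1.6
eef_pos: [0.518, -0.0656, 0.3075]
tool_rot: [[0.059, 0.998, -0.002], [0.998, -0.059, -0.002], [-0.002, -0.002, -1.0]]
wrist_force: [0.5, 1.6, 0.7]
gripper_width: 0.499
```

>>> send_rows:
  series:
    - {"grip":0,"tx":-44,"ty":20,"tz":0,"roll":0}
    - {"grip":0,"tx":-88,"ty":41,"tz":20,"roll":0}
    - {"grip":0,"tx":-88,"ty":41,"tz":60,"roll":0}
    - {"grip":0,"tx":-88,"ty":41,"tz":100,"roll":0}
    - {"grip":0,"tx":-88,"ty":41,"tz":120,"roll":0}

```text
t: 2.1
eef_pos: [0.5503, -0.1558, 0.1826]
tool_rot: [[0.061, 0.998, -0.009], [0.998, -0.061, 0.001], [0.0, -0.009, -1.0]]
wrist_force: [0.5, 0.2, -0.3]
gripper_width: 0.503
```

>>> send_rows:
  series:
    - {"grip":0,"tx":0,"ty":0,"tz":15,"roll":0}
    - {"grip":0,"tx":0,"ty":0,"tz":30,"roll":0}
    - {"grip":0,"tx":0,"ty":0,"tz":30,"roll":0}

```text
t: 2.4
eef_pos: [0.5478, -0.155, 0.1497]
tool_rot: [[0.061, 0.998, -0.015], [0.998, -0.061, 0.003], [0.002, -0.015, -1.0]]
wrist_force: [-0.0, -0.1, -0.0]
gripper_width: 0.5
```

```bash
cat > snap.py <<'E'
import sys,pickle,cv2
from cell import sense,grab_frame
t=sys.argv[1]
for n,(x,y,w,h,k) in dict(top=(230,65,200,190,3.1),scene=(200,140,180,160,3.7)).items():
    f=grab_frame(n); pickle.dump(f,open(f'{n}{t}.pkl','wb'))
    a=cv2.cvtColor(f['frame'],cv2.COLOR_RGB2BGR)[y:y+h,x:x+w]
    cv2.imwrite(f'pics/{n}{t}.png',cv2.resize(a,None,fx=k,fy=k,interpolation=cv2.INTER_CUBIC))
s=sense();print(s['t'],s['eef_pos'].round(4),s['wrist_force'].round(2))
E
python3 snap.py 1
```

```text
2.5 [ 0.5503 -0.1558  0.1528] [-0.71 -0.09  0.9 ]
```

View pics/scene1.png

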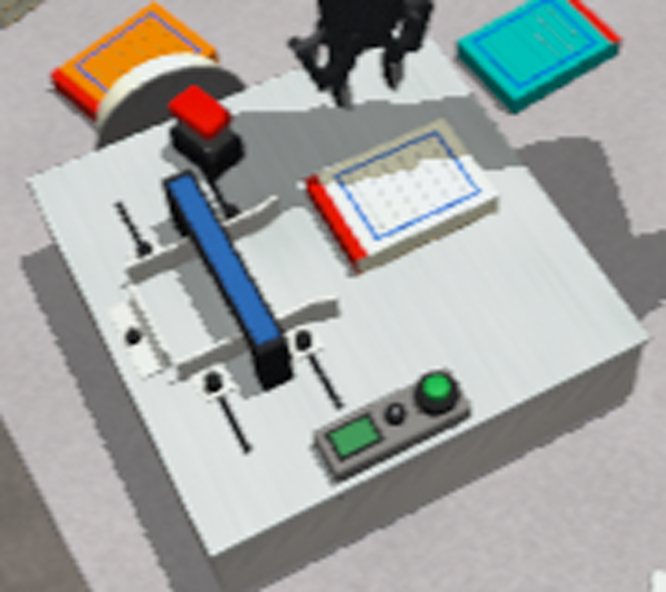

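View pics/top1.png

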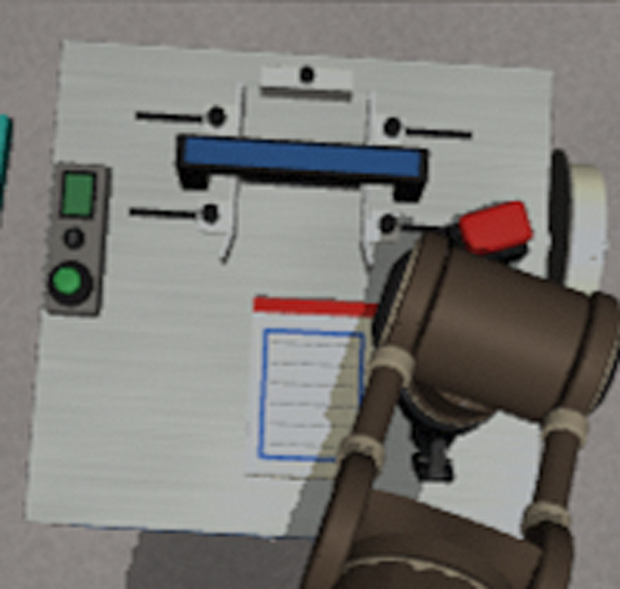

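The fingers are to the pad's right, clear of the stamp. I'll go down and then push sideways.

>>> send_rows:
  series:
    - {"grip":0,"tx":0,"ty":0,"tz":12,"roll":0}
    - {"grip":0,"tx":0,"ty":0,"tz":25,"roll":0}
    - {"grip":0,"tx":0,"ty":0,"tz":25,"roll":0}
    - {"grip":0,"tx":0,"ty":0,"tz":25,"roll":0}

```text
t: 2.9
eef_pos: [0.5495, -0.1555, 0.1272]
tool_rot: [[0.061, 0.998, -0.01], [0.998, -0.061, 0.001], [0.0, -0.01, -1.0]]
wrist_force: [0.0, -0.1, -0.0]
gripper_width: 0.496
```

>>> send_rows:
  series:
    - {"grip":0,"tx":10,"ty":0,"tz":0,"roll":0}
    - {"grip":0,"tx":20,"ty":0,"tz":0,"roll":0}
    - {"grip":0,"tx":26,"ty":0,"tz":0,"roll":0}
    - {"grip":0,"tx":32,"ty":0,"tz":0,"roll":0}
    - {"grip":0,"tx":38,"ty":0,"tz":0,"roll":0}

```text
t: 3.4
eef_pos: [0.552, -0.1168, 0.1274]
tool_rot: [[0.06, 0.998, -0.01], [0.998, -0.06, 0.001], [0.0, -0.01, -1.0]]
wrist_force: [-0.1, 0.4, -0.6]
gripper_width: 0.505
```

```bash
python3 snap.py 2
```

```text
3.5 [ 0.5519 -0.1167  0.1273] [-1.26  0.28 -0.01]
```

View pics/scene2.png

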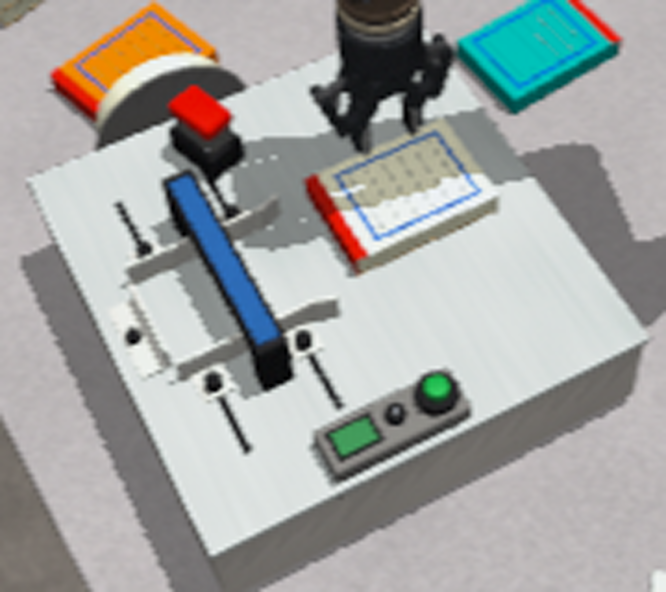

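View pics/top2.png

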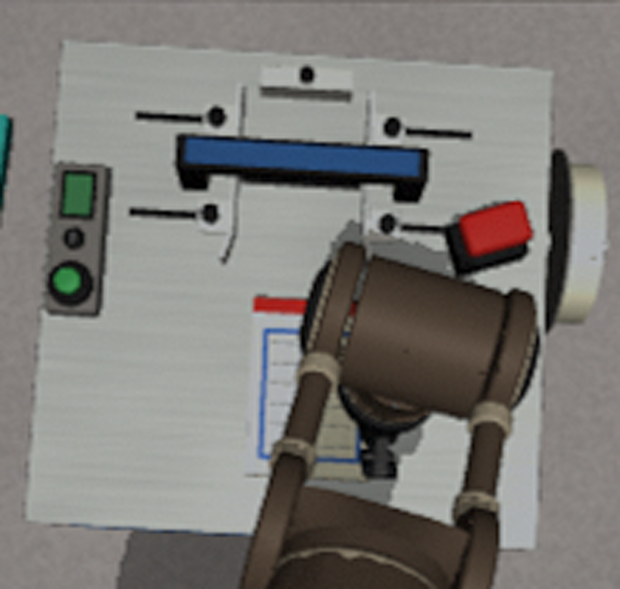

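```bash
python3 - <<'E'
from h import *
from cell import sense
s=sense();S=pickle.load(open('scene2.pkl','rb'));T=pickle.load(open('top2.pkl','rb'))
p=s['eef_pos'];R=s['tool_rot']
a={n:cv2.cvtColor(f['frame'],cv2.COLOR_RGB2BGR) for n,f in (('s',S),('t',T))}
def c2(uv,o,k): return ((uv-np.array(o)+.5)*k-.5)
ims=cv2.resize(a['s'][150:220,265:345],None,fx=8,fy=8,interpolation=cv2.INTER_CUBIC)
for y,c in((0,(0,0,255)),(.021,(255,0,0)),(-.021,(0,255,0))):
  for x in(-.011,.011):
   for zb in(0,-.013):
    u=c2(proj(S,p+R@[x,y,zb])[0],(265,150),8);cv2.circle(ims,tuple(int(v) for v in u),3,c,-1)
pad=np.load('pad.npy');
for n,P in(('top',.145),('bot',.12)):
  q=tw(pad,[[.074,.0525,P],[.074,-.0525,P],[-.074,-.0525,P],[-.074,.0525,P]])
  cv2.polylines(ims,[c2(proj(S,q),(265,150),8).astype(int)],True,(255,0,255),1)
cv2.imwrite('pics/ov2.png',ims)
E
```

```text
(no output)
```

View pics/ov2.png

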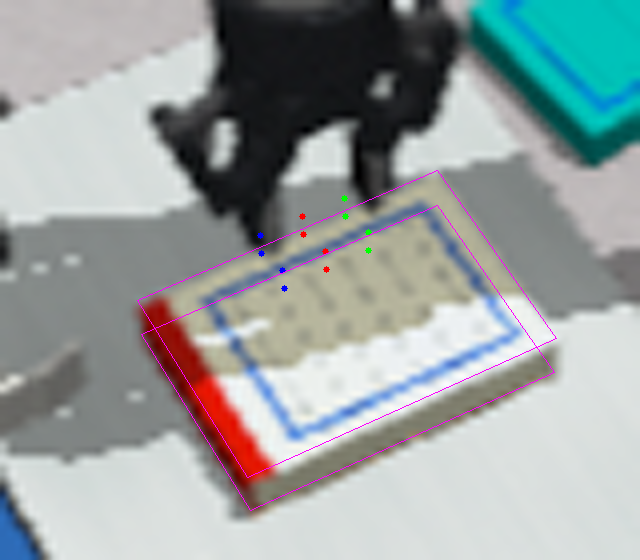

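```bash
python3 - <<'E'
from h import *
S=pickle.load(open('scene1.pkl','rb'))
p=np.array([.5503,-.1558,.1528]);R=np.array([[.061,.998,-.01],[.998,-.061,.001],[0,-.01,-1]])
a=cv2.cvtColor(S['frame'],cv2.COLOR_RGB2BGR)
k=9
ims=cv2.resize(a[130:190,265:345],None,fx=k,fy=k,interpolation=cv2.INTER_CUBIC)
for y,c in((0,(0,0,255)),(.025,(255,0,0)),(-.025,(0,255,0))):
  for x in(-.011,.011):
   for zb in(0,-.013):
    u=(proj(S,p+R@[x,y,zb])[0]-[265,130]+.5)*k;cv2.circle(ims,tuple(int(v) for v in u),3,c,-1)
cv2.imwrite('pics/ov1.png',ims)
S2=pickle.load(open('scene2.pkl','rb'));S0=pickle.load(open('scene0.pkl','rb'))
E
```

```text
(no output)
```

View pics/ov1.png

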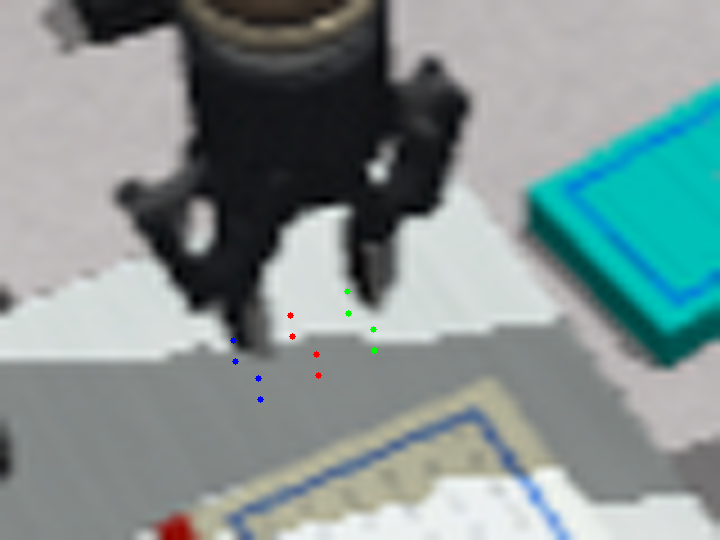

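The tips look to be just short of the pad's edge and fairly high. I'll back off a little, go lower while watching the force, then push again.

>>> send_rows:
  series:
    - {"grip":0,"tx":-8,"ty":0,"tz":0,"roll":0}
    - {"grip":0,"tx":-12,"ty":0,"tz":2,"roll":0}
    - {"grip":0,"tx":-12,"ty":0,"tz":4,"roll":0}
    - {"grip":0,"tx":-12,"ty":0,"tz":4,"roll":0}

```text
t: 3.9
eef_pos: [0.5506, -0.1291, 0.1227]
tool_rot: [[0.06, 0.998, -0.011], [0.998, -0.06, 0.002], [0.001, -0.011, -1.0]]
wrist_force: [-1.0, 0.3, -0.9]
gripper_width: 0.499
```

>>> send_rows:
  series:
    - {"grip":0,"tx":0,"ty":0,"tz":2,"roll":0}
    - {"grip":0,"tx":0,"ty":0,"tz":3,"roll":0}
    - {"grip":0,"tx":0,"ty":0,"tz":3,"roll":0}

```text
t: 4.2
eef_pos: [0.5503, -0.129, 0.1193]
tool_rot: [[0.06, 0.998, -0.012], [0.998, -0.06, 0.002], [0.001, -0.012, -1.0]]
wrist_force: [0.4, 0.8, -0.1]
gripper_width: 0.499
```

>>> send_rows:
  series:
    - {"grip":0,"tx":6,"ty":0,"tz":0,"roll":0}
    - {"grip":0,"tx":12,"ty":0,"tz":0,"roll":0}
    - {"grip":0,"tx":16,"ty":0,"tz":0,"roll":0}
    - {"grip":0,"tx":19,"ty":0,"tz":0,"roll":0}

```text
t: 4.6
eef_pos: [0.5518, -0.1097, 0.1196]
tool_rot: [[0.06, 0.998, -0.011], [0.998, -0.06, 0.001], [0.0, -0.011, -1.0]]
wrist_force: [1.1, -1.5, 0.6]
gripper_width: 0.5
```

```bash
python3 snap.py 3
```

```text
4.7 [ 0.5517 -0.1094  0.1196] [ 0.74 -0.26  1.03]
```

View pics/scene3.png

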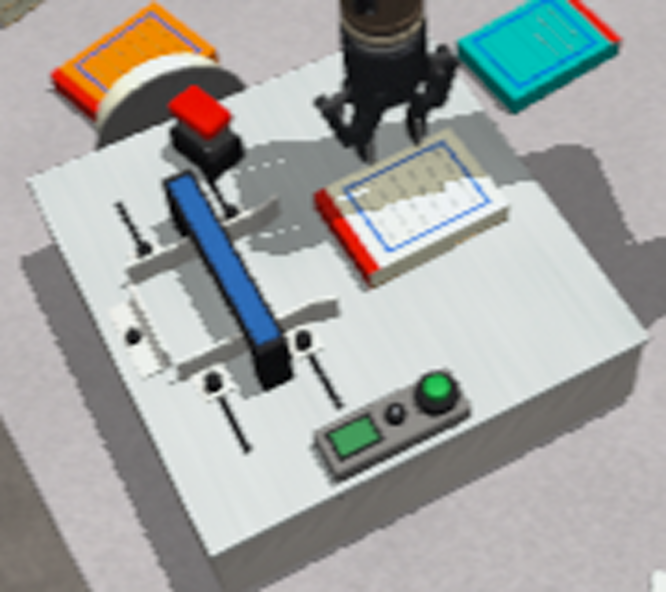

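View pics/top3.png

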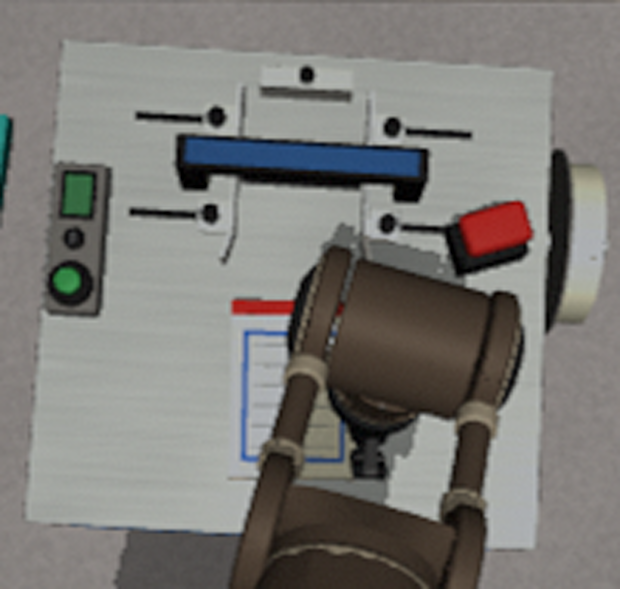

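The pad moved left about 18 mm (top head-left corner 254→232 in the crop), so the sideways shift worked. I'll back off, lift and measure.

>>> send_rows:
  series:
    - {"grip":0,"tx":-20,"ty":0,"tz":0,"roll":0}
    - {"grip":0,"tx":-40,"ty":0,"tz":-20,"roll":0}
    - {"grip":0,"tx":-50,"ty":-40,"tz":-50,"roll":0}
    - {"grip":0,"tx":-50,"ty":-85,"tz":-70,"roll":0}
    - {"grip":0,"tx":-50,"ty":-130,"tz":-90,"roll":0}

```text
t: 5.2
eef_pos: [0.4186, -0.1513, 0.2115]
tool_rot: [[0.06, 0.998, -0.012], [0.998, -0.06, 0.003], [0.003, -0.012, -1.0]]
wrist_force: [-0.6, -0.7, 0.2]
gripper_width: 0.499
```

>>> send_rows:
  series:
    - {"grip":0,"tx":0,"ty":-45,"tz":0,"roll":-8}
    - {"grip":0,"tx":0,"ty":-60,"tz":0,"roll":-16}
    - {"grip":0,"tx":0,"ty":-60,"tz":0,"roll":-24}
    - {"grip":0,"tx":0,"ty":-60,"tz":0,"roll":-32}
    - {"grip":0,"tx":0,"ty":-60,"tz":0,"roll":-40}

```text
t: 5.7
eef_pos: [0.3584, -0.1471, 0.2122]
tool_rot: [[-0.6, 0.8, -0.012], [0.8, 0.6, 0.004], [0.011, -0.007, -1.0]]
wrist_force: [0.2, 0.4, -0.4]
gripper_width: 0.504
```

```bash
python3 snap.py 4
```

```text
5.8 [ 0.3585 -0.1471  0.2122] [-0.05  0.1  -0.77]
```

View pics/top4.png

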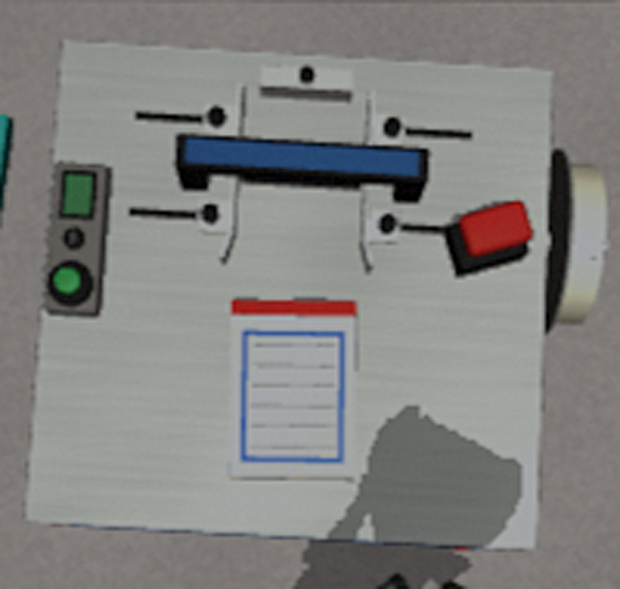

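```bash
python3 - <<'E'
from h import *
T=pickle.load(open('top4.pkl','rb'))
M=np.array([.6553,-.0548,np.radians(-3.39)])
def inm(P): 
    c,s=np.cos(M[2]),np.sin(M[2]);d=np.array(P)[:2]-M[:2];return (np.array([c*d[0]+s*d[1],-s*d[0]+c*d[1]])*1000).round(1)
for n,uv,z in [('HL',(231,299),.145),('HR',(357,301),.145),('TL',(230,476),.145),('TR',(355,479),.145),('fTL',(244,332),.145),('fTR',(344,332),.145),('fBL',(242,461),.145),('fBR',(343,461),.145),('gL',(225,262),.15),('gR',(370,271),.15),('g2L',(238,205),.15),('g2R',(363,210),.15),('btn',(68,279),.152),('stamp',(497,228),.19),('archL',(180,135),.187),('archR',(429,150),.187)]:
    print(n,inm(ray(T,unc(uv,3.1,(230,65)),z)))
E
```

```text
HL [-16.1  53.6]
HR [-11.6 -52.1]
TL [-164.4   45.4]
TR [-161.1  -58. ]
fTL [-43.5  41.1]
fTR [-38.6 -42.5]
fBL [-151.5   36.2]
fBR [-146.7  -47.3]
gL [14.  60.3]
gR [ 13.5 -61.4]
g2L [63.4 52.4]
g2R [ 65.4 -53. ]
btn [ -8.6 189.7]
stamp [  45.6 -159.7]
archL [108.4 101.1]
archR [ 108.1 -102.2]
```

```bash
python3 - <<'E'
import cv2
a=cv2.imread('pics/top4.png');b=a[215:500,200:400];cv2.imwrite('pics/top4c.png',cv2.resize(b,None,fx=2,fy=2))
E
```

```text
(no output)
```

View pics/top4c.png

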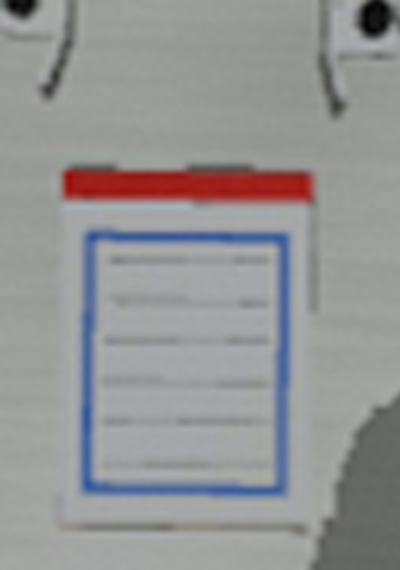

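The pad's head is centred (y about +0.7 mm) and its yaw is +2.6°, well inside the flare. A square two-finger push from behind should straighten it. I'll go behind it now.

>>> send_rows:
  series:
    - {"grip":0,"tx":4,"ty":30,"tz":0,"roll":-8.5}
    - {"grip":0,"tx":8,"ty":60,"tz":0,"roll":-17}
    - {"grip":0,"tx":12,"ty":90,"tz":0,"roll":-25.5}
    - {"grip":0,"tx":15,"ty":120,"tz":0,"roll":-34}
    - {"grip":0,"tx":18,"ty":148,"tz":0,"roll":-42}

```text
t: 6.3
eef_pos: [0.4674, -0.0431, 0.2111]
tool_rot: [[-0.981, 0.196, -0.012], [0.196, 0.981, 0.005], [0.013, 0.002, -1.0]]
wrist_force: [0.4, -0.4, 0.6]
gripper_width: 0.498
```

>>> send_rows:
  series:
    - {"grip":0,"tx":0,"ty":0,"tz":20,"roll":-7.7}
    - {"grip":0,"tx":0,"ty":0,"tz":40,"roll":-7.7}
    - {"grip":0,"tx":0,"ty":0,"tz":55,"roll":-7.7}
    - {"grip":0,"tx":0,"ty":0,"tz":60,"roll":-7.7}
    - {"grip":0,"tx":0,"ty":0,"tz":60,"roll":-7.7}

```text
t: 6.8
eef_pos: [0.4658, -0.0424, 0.1503]
tool_rot: [[-0.998, 0.064, -0.015], [0.064, 0.998, 0.006], [0.015, 0.005, -1.0]]
wrist_force: [0.0, -0.5, -0.9]
gripper_width: 0.502
```

```bash
python3 snap.py 5; python3 -c "
from cell import sense;print(sense()['tool_rot'].round(3))"
```

```text
6.9 [ 0.4672 -0.0429  0.1518] [ 0.56  1.11 -0.08]
[[-0.998  0.064 -0.011]
 [ 0.064  0.998  0.005]
 [ 0.012  0.004 -1.   ]]
```

View pics/scene5.png

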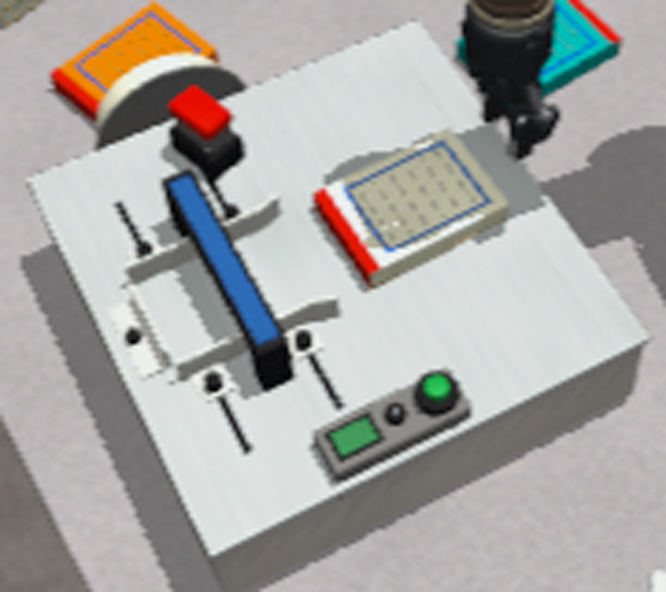

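>>> send_rows:
  series:
    - {"grip":0,"tx":0,"ty":0,"tz":12,"roll":0}
    - {"grip":0,"tx":0,"ty":0,"tz":24,"roll":0}
    - {"grip":0,"tx":0,"ty":0,"tz":32,"roll":0}
    - {"grip":0,"tx":0,"ty":0,"tz":34,"roll":0}
    - {"grip":0,"tx":0,"ty":0,"tz":34,"roll":0}

```text
t: 7.4
eef_pos: [0.4662, -0.0426, 0.117]
tool_rot: [[-0.998, 0.064, -0.013], [0.064, 0.998, 0.005], [0.013, 0.004, -1.0]]
wrist_force: [-0.0, -0.5, 0.4]
gripper_width: 0.505
```

>>> send_rows:
  series:
    - {"grip":0,"tx":0,"ty":0,"tz":1.5,"roll":0}
    - {"grip":0,"tx":0,"ty":0,"tz":3,"roll":0}
    - {"grip":0,"tx":0,"ty":0,"tz":3,"roll":0}

```text
t: 7.7
eef_pos: [0.4662, -0.0426, 0.114]
tool_rot: [[-0.998, 0.064, -0.013], [0.064, 0.998, 0.005], [0.013, 0.004, -1.0]]
wrist_force: [0.1, 0.0, 0.3]
gripper_width: 0.503
```

>>> send_rows:
  series:
    - {"grip":0,"tx":0,"ty":0,"tz":1.5,"roll":0}
    - {"grip":0,"tx":0,"ty":0,"tz":3,"roll":0}
    - {"grip":0,"tx":0,"ty":0,"tz":3,"roll":0}

```text
t: 8.0
eef_pos: [0.4659, -0.0425, 0.1108]
tool_rot: [[-0.998, 0.064, -0.013], [0.064, 0.998, 0.005], [0.014, 0.004, -1.0]]
wrist_force: [-0.9, -0.4, -0.1]
gripper_width: 0.501
```

>>> send_rows:
  series:
    - {"grip":0,"tx":0,"ty":0,"tz":1.5,"roll":0}
    - {"grip":0,"tx":0,"ty":0,"tz":3,"roll":0}
    - {"grip":0,"tx":0,"ty":0,"tz":3,"roll":0}

```text
t: 8.3
eef_pos: [0.4657, -0.0425, 0.1075]
tool_rot: [[-0.998, 0.064, -0.014], [0.064, 0.998, 0.005], [0.014, 0.005, -1.0]]
wrist_force: [-0.2, 0.4, 0.2]
gripper_width: 0.5
```

```bash
python3 snap.py 6; python3 - <<'E'
import cv2
a=cv2.imread('pics/scene6.png')[80:300,330:600];cv2.imwrite('pics/scene6c.png',cv2.resize(a,None,fx=2.5,fy=2.5))
E
```

```text
8.4 [ 0.4658 -0.0425  0.1077] [-0.26  1.21  0.21]
```

View pics/scene6c.png

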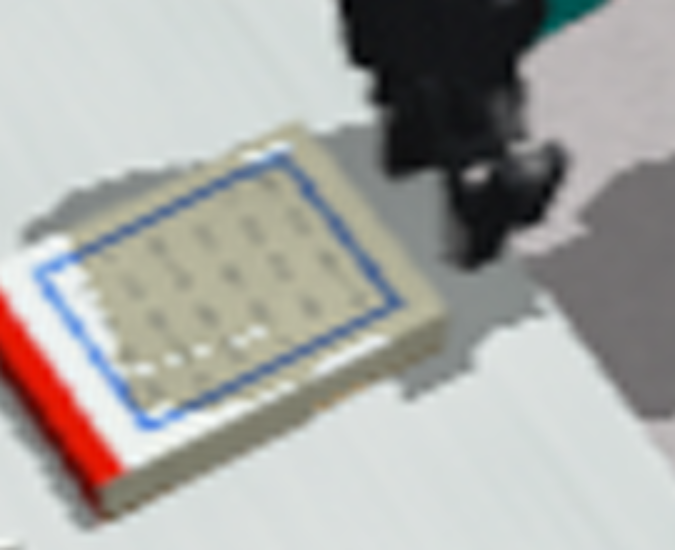

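The tips are now low behind the pad's tail, so I'll push forward.

>>> send_rows:
  series:
    - {"grip":0,"tx":-12,"ty":0,"tz":0,"roll":0}
    - {"grip":0,"tx":-22,"ty":0,"tz":0,"roll":0}
    - {"grip":0,"tx":-32,"ty":0,"tz":0,"roll":0}
    - {"grip":0,"tx":-42,"ty":0,"tz":0,"roll":0}
    - {"grip":0,"tx":-52,"ty":0,"tz":0,"roll":0}

```text
t: 8.9
eef_pos: [0.5182, -0.0459, 0.107]
tool_rot: [[-0.998, 0.064, -0.015], [0.064, 0.998, 0.005], [0.015, 0.004, -1.0]]
wrist_force: [-3.6, 0.7, 3.1]
gripper_width: 0.5
```

```bash
python3 snap.py 7
```

```text
9.0 [ 0.5203 -0.0461  0.1072] [0.48 0.18 0.4 ]
```

View pics/scene7.png

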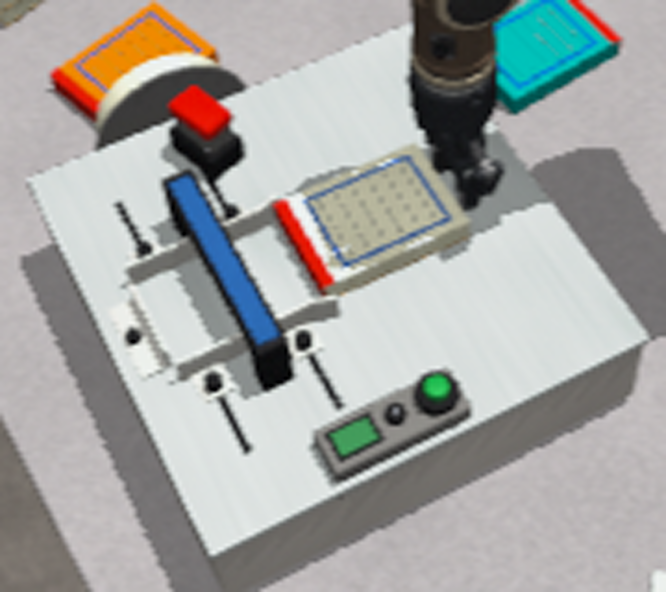

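View pics/top7.png

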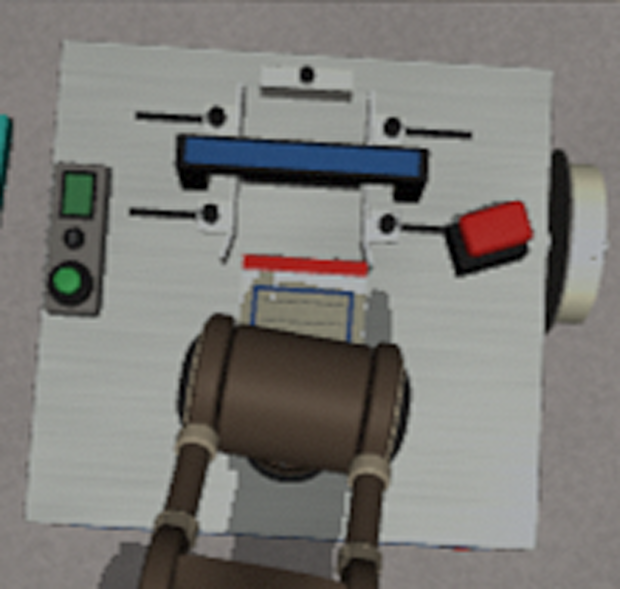

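```bash
python3 - <<'E'
from h import *
T=pickle.load(open('top7.pkl','rb'))
M=np.array([.6553,-.0548,np.radians(-3.39)])
def inm(P): 
    c,s=np.cos(M[2]),np.sin(M[2]);d=np.array(P)[:2]-M[:2];return (np.array([c*d[0]+s*d[1],-s*d[0]+c*d[1]])*1000).round(1)
for n,uv,z in [('HL',(243,256),.145),('HR',(368,264),.145),('fTL',(254,285),.145),('fTR',(354,292),.145)]:
    print(n,inm(ray(T,unc(uv,3.1,(230,65)),z)))
f=cv2.cvtColor(T['frame'],cv2.COLOR_RGB2BGR)[125:185,295:365]
cv2.imwrite('pics/top7c.png',cv2.resize(f,None,fx=10,fy=10,interpolation=cv2.INTER_CUBIC))
E
```

```text
HL [21.2 45.8]
HR [ 20.5 -59.8]
fTL [-3.1 35.1]
fTR [ -4.1 -49.2]
```

View pics/top7c.png

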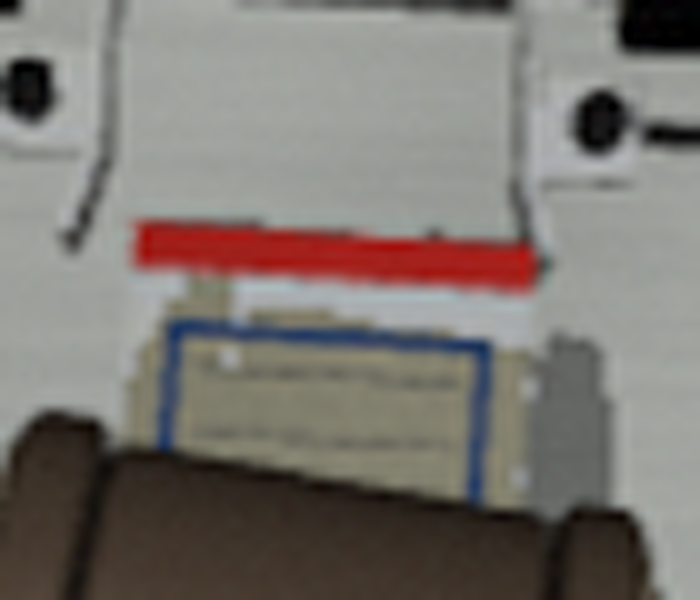

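The pad is square, but it sits about 7 mm right of centre with its right corner just inside the flare. I'll push on while easing left so friction and the flare centre it.

>>> send_rows:
  series:
    - {"grip":0,"tx":-4,"ty":2,"tz":0,"roll":0}
    - {"grip":0,"tx":-8,"ty":4,"tz":0,"roll":0}
    - {"grip":0,"tx":-13,"ty":6,"tz":0,"roll":0}
    - {"grip":0,"tx":-18,"ty":8,"tz":0,"roll":0}
    - {"grip":0,"tx":-23,"ty":8,"tz":0,"roll":0}

```text
t: 9.5
eef_pos: [0.5443, -0.0393, 0.1069]
tool_rot: [[-0.998, 0.064, -0.01], [0.064, 0.998, 0.005], [0.01, 0.004, -1.0]]
wrist_force: [-2.4, 0.3, 0.6]
gripper_width: 0.501
```

```bash
python3 snap.py 8;python3 - <<'E'
from h import *
T=pickle.load(open('top8.pkl','rb'))
f=cv2.cvtColor(T['frame'],cv2.COLOR_RGB2BGR)[120:180,295:365]
cv2.imwrite('pics/top8c.png',cv2.resize(f,None,fx=10,fy=10,interpolation=cv2.INTER_CUBIC))
E
```

```text
9.6 [ 0.5453 -0.0396  0.1072] [0.52 0.67 0.3 ]
```

View pics/top8c.png

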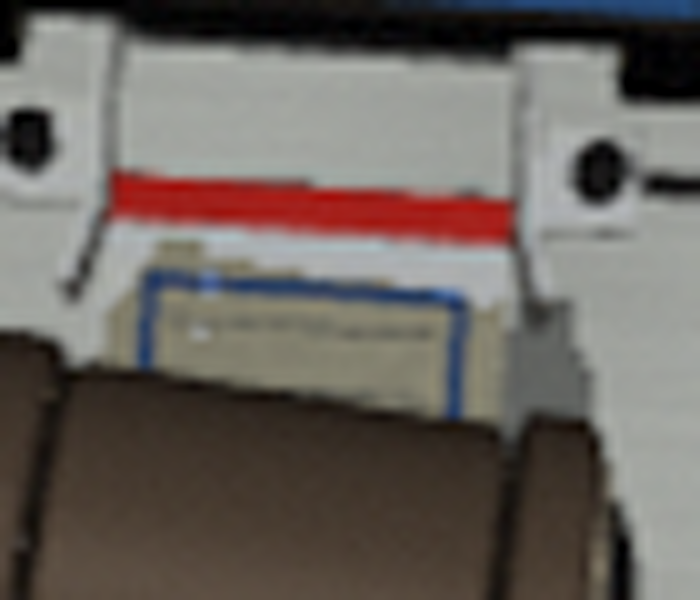

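The pad is centred inside the guides. I'll keep pushing straight.

>>> send_rows:
  series:
    - {"grip":0,"tx":-15,"ty":0,"tz":0,"roll":0}
    - {"grip":0,"tx":-30,"ty":0,"tz":0,"roll":0}
    - {"grip":0,"tx":-45,"ty":0,"tz":0,"roll":0}
    - {"grip":0,"tx":-60,"ty":0,"tz":0,"roll":0}
    - {"grip":0,"tx":-75,"ty":0,"tz":0,"roll":0}

```text
t: 10.1
eef_pos: [0.6199, -0.0442, 0.1067]
tool_rot: [[-0.998, 0.063, -0.01], [0.063, 0.998, 0.005], [0.01, 0.004, -1.0]]
wrist_force: [-4.6, 0.1, 4.4]
gripper_width: 0.499
```

>>> send_rows:
  series:
    - {"grip":0,"tx":-7,"ty":0,"tz":0,"roll":0}
    - {"grip":0,"tx":-14,"ty":0,"tz":0,"roll":0}
    - {"grip":0,"tx":-21,"ty":0,"tz":0,"roll":0}
    - {"grip":0,"tx":-28,"ty":0,"tz":0,"roll":0}

```text
t: 10.5
eef_pos: [0.6478, -0.0459, 0.1066]
tool_rot: [[-0.998, 0.063, -0.011], [0.063, 0.998, 0.005], [0.011, 0.005, -1.0]]
wrist_force: [-4.5, 0.3, 4.1]
gripper_width: 0.499
```

```bash
python3 snap.py 9
```

```text
10.6 [ 0.6496 -0.0461  0.1066] [ 0.19  0.29 -0.61]
```

View pics/top9.png

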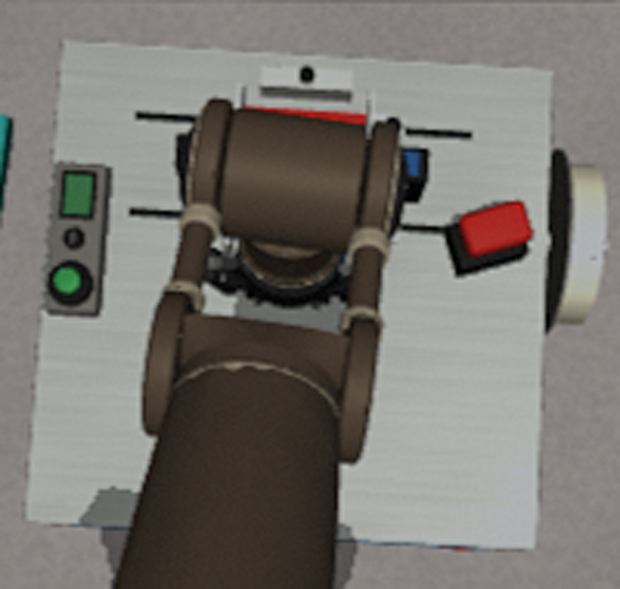

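View pics/scene9.png

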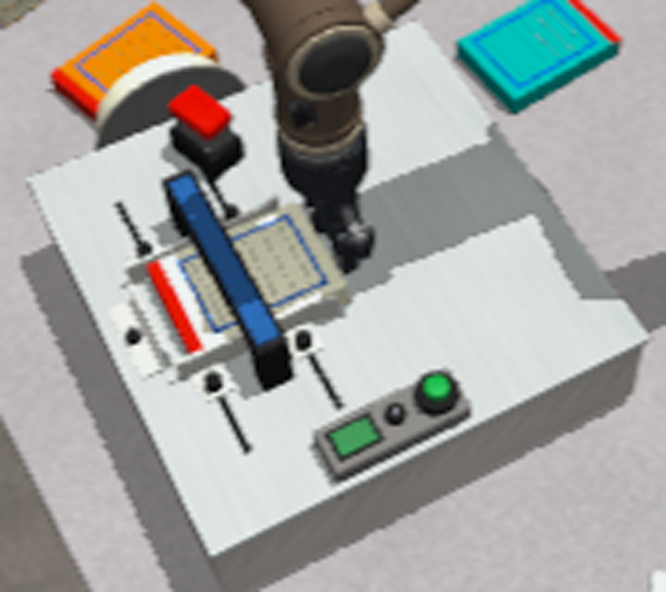

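About 12 mm remains to the stop. I'll go slowly and watch for the force rise.

>>> send_rows:
  series:
    - {"grip":0,"tx":-3,"ty":0,"tz":0,"roll":0}
    - {"grip":0,"tx":-6,"ty":0,"tz":0,"roll":0}
    - {"grip":0,"tx":-8,"ty":0,"tz":0,"roll":0}
    - {"grip":0,"tx":-10,"ty":0,"tz":0,"roll":0}

```text
t: 11.0
eef_pos: [0.6595, -0.0468, 0.1063]
tool_rot: [[-0.998, 0.063, -0.007], [0.063, 0.998, 0.005], [0.007, 0.004, -1.0]]
wrist_force: [-1.6, -0.2, 1.0]
gripper_width: 0.496
```

>>> send_rows:
  series:
    - {"grip":0,"tx":-1,"ty":0,"tz":0,"roll":0}
    - {"grip":0,"tx":-2,"ty":0,"tz":0,"roll":0}
    - {"grip":0,"tx":-3,"ty":0,"tz":0,"roll":0}

```text
t: 11.3
eef_pos: [0.6625, -0.0469, 0.1063]
tool_rot: [[-0.998, 0.063, -0.007], [0.063, 0.998, 0.005], [0.007, 0.004, -1.0]]
wrist_force: [-3.5, 0.7, 1.7]
gripper_width: 0.5
```

>>> send_rows:
  series:
    - {"grip":0,"tx":-1,"ty":0,"tz":0,"roll":0}
    - {"grip":0,"tx":-2,"ty":0,"tz":0,"roll":0}
    - {"grip":0,"tx":-3,"ty":0,"tz":0,"roll":0}

```text
t: 11.6
eef_pos: [0.6656, -0.0471, 0.1064]
tool_rot: [[-0.998, 0.063, -0.007], [0.063, 0.998, 0.005], [0.007, 0.004, -1.0]]
wrist_force: [-2.8, 0.2, 2.1]
gripper_width: 0.502
```

>>> send_rows:
  series:
    - {"grip":0,"tx":-1,"ty":0,"tz":0,"roll":0}
    - {"grip":0,"tx":-2,"ty":0,"tz":0,"roll":0}

```text
t: 11.8
eef_pos: [0.6669, -0.0472, 0.1064]
tool_rot: [[-0.998, 0.063, -0.009], [0.063, 0.998, 0.005], [0.009, 0.004, -1.0]]
wrist_force: [-7.0, 1.0, 4.5]
gripper_width: 0.502
```

```bash
python3 snap.py 10
```

```text
11.9 [ 0.6669 -0.0472  0.1064] [-4.32 -0.16  3.07]
```

View pics/scene10.png

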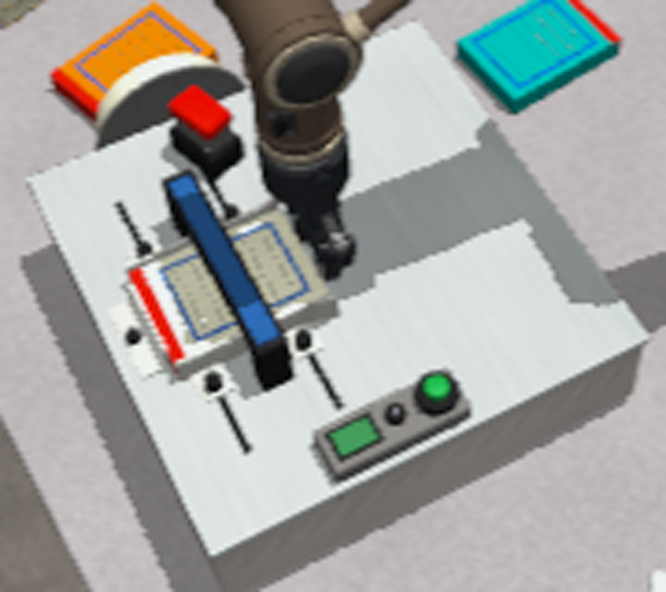

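>>> send_rows:
  series:
    - {"grip":0,"tx":-1,"ty":0,"tz":0,"roll":0}
    - {"grip":0,"tx":-2,"ty":0,"tz":0,"roll":0}
    - {"grip":0,"tx":-2,"ty":0,"tz":0,"roll":0}

```text
t: 12.2
eef_pos: [0.6668, -0.0472, 0.1064]
tool_rot: [[-0.998, 0.063, -0.014], [0.063, 0.998, 0.005], [0.014, 0.005, -1.0]]
wrist_force: [-8.7, 0.4, 6.4]
gripper_width: 0.502
```

>>> send_rows:
  series:
    - {"grip":0,"tx":-2,"ty":0,"tz":0,"roll":0}
    - {"grip":0,"tx":-3,"ty":0,"tz":0,"roll":0}
    - {"grip":0,"tx":-3,"ty":0,"tz":0,"roll":0}

```text
t: 12.5
eef_pos: [0.6665, -0.0472, 0.1064]
tool_rot: [[-0.998, 0.063, -0.022], [0.063, 0.998, 0.006], [0.022, 0.005, -1.0]]
wrist_force: [-10.7, 0.1, 7.4]
gripper_width: 0.499
```

The TCP has stalled at machine x about 11 mm, the value expected at home, with force rising. I'll back off and check.

>>> send_rows:
  series:
    - {"grip":0,"tx":20,"ty":0,"tz":0,"roll":0}
    - {"grip":0,"tx":60,"ty":0,"tz":0,"roll":0}
    - {"grip":0,"tx":100,"ty":0,"tz":-20,"roll":0}
    - {"grip":0,"tx":140,"ty":0,"tz":-50,"roll":0}
    - {"grip":0,"tx":180,"ty":0,"tz":-80,"roll":0}

```text
t: 13.0
eef_pos: [0.4883, -0.0363, 0.1909]
tool_rot: [[-0.998, 0.063, -0.02], [0.063, 0.998, 0.006], [0.02, 0.004, -1.0]]
wrist_force: [0.2, -0.1, 1.2]
gripper_width: 0.5
```

>>> send_rows:
  series:
    - {"grip":-0.3,"tx":30,"ty":20,"tz":-20,"roll":0}
    - {"grip":-0.7,"tx":60,"ty":50,"tz":-20,"roll":0}
    - {"grip":-1,"tx":80,"ty":80,"tz":-20,"roll":0}
    - {"grip":-1,"tx":100,"ty":110,"tz":-20,"roll":0}

```text
t: 13.4
eef_pos: [0.3968, 0.0807, 0.2144]
tool_rot: [[-0.998, 0.064, -0.014], [0.064, 0.998, 0.007], [0.014, 0.006, -1.0]]
wrist_force: [0.5, 0.7, -0.2]
gripper_width: -0.002
```

```bash
python3 snap.py 11; python3 - <<'E'
from h import *
T=pickle.load(open('top11.pkl','rb'))
f=cv2.cvtColor(T['frame'],cv2.COLOR_RGB2BGR)[80:155,240:370]
cv2.imwrite('pics/top11c.png',cv2.resize(f,None,fx=6,fy=6,interpolation=cv2.INTER_CUBIC))
S=pickle.load(open('scene11.pkl','rb'))
f=cv2.cvtColor(S['frame'],cv2.COLOR_RGB2BGR)[185:275,220:330]
cv2.imwrite('pics/scene11c.png',cv2.resize(f,None,fx=6,fy=6,interpolation=cv2.INTER_CUBIC))
E
```

```text
13.5 [0.3953 0.0824 0.2138] [ 0.09 -0.33  0.72]
```

View pics/top11c.png

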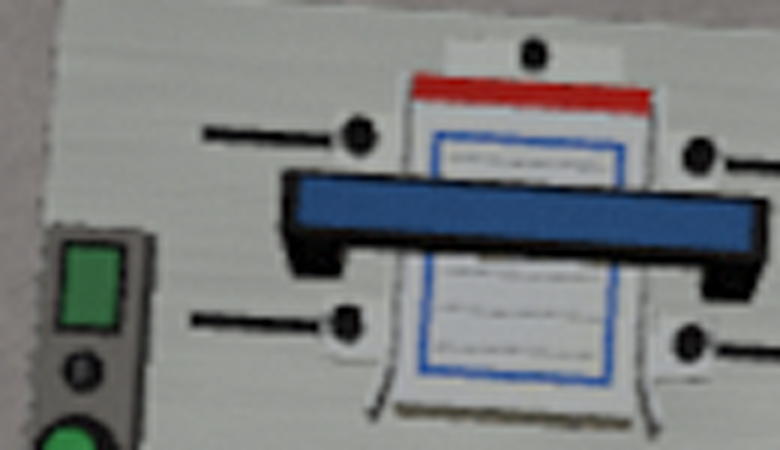

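View pics/scene11c.png

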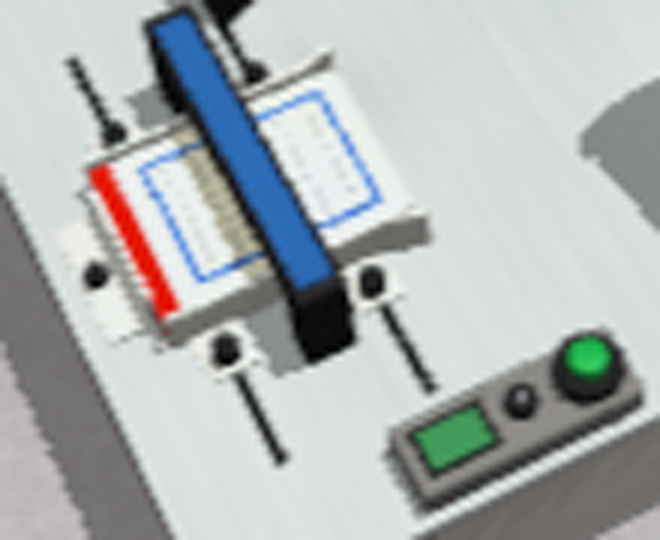

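The red head edge meets the stop with no visible gap, between the guides and under the arch, so the pad is home. Next I'll locate the button precisely.

```bash
python3 - <<'E'
from h import *
T=pickle.load(open('top11.pkl','rb'));S=pickle.load(open('scene11.pkl','rb'))
f=cv2.cvtColor(T['frame'],cv2.COLOR_RGB2BGR)[110:175,235:275]
a=cv2.resize(f,None,fx=9,fy=9,interpolation=cv2.INTER_CUBIC)
g=cv2.cvtColor(S['frame'],cv2.COLOR_RGB2BGR)[232:275,280:335]
b=cv2.resize(g,None,fx=8,fy=8,interpolation=cv2.INTER_CUBIC)
o=np.zeros((590,810,3),np.uint8);o[:a.shape[0],:a.shape[1]]=a;o[:b.shape[0],365:365+b.shape[1]]=b
cv2.imwrite('pics/btn.png',o)
E
```

```text
(no output)
```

View pics/btn.png

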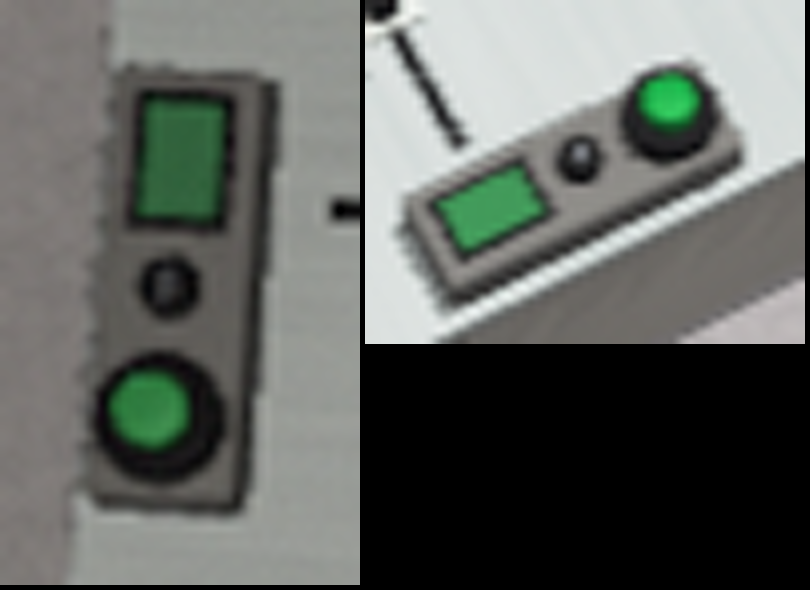

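```bash
python3 - <<'E'
from h import *
T=pickle.load(open('top11.pkl','rb'));S=pickle.load(open('scene11.pkl','rb'))
bt=unc((149,408),9,(235,110));bs=unc((669-365,98),8,(280,232))
dt=unc((169,286),9,(235,110));ds=unc((579-365,157),8,(280,232))
M=np.array([.6553,-.0548,np.radians(-3.39)])
for zd in(.148,.151):
    D=tw(M,[[.027,.188,zd]])
    ot=proj(T,D)[0]-dt;os=proj(S,D)[0]-ds
    def r(p): 
        P=tw(M,[p]);return np.r_[proj(T,P)[0]-ot-bt,proj(S,P)[0]-os-bs]
    x=least_squares(r,[-.01,.188,.155]);print('off',ot,os,'btn mach',x.x,'world',tw(M,[x.x]),x.fun)
x=least_squares(lambda p:np.r_[proj(T,tw(M,[p]))[0]-bt,proj(S,tw(M,[p]))[0]-bs],[-.01,.188,.155]);print(x.x,tw(M,[x.x]),x.fun)
from cell import sense
s=sense();print(s['eef_pos'],s['tool_rot'],s['gripper_width'])
E
```

```text
off [0.24172405 0.28865491] [-0.50501181 -0.99001684] btn mach [-0.01209513  0.18850063  0.16155666] world [[0.65437248 0.13408599 0.16155666]] [-0.04927639  0.06422917 -0.09728766 -0.01094882]
off [ 0.0391819 -0.0004002] [-0.53198317 -1.44825801] btn mach [-0.01200368  0.18849161  0.16453426] world [[0.65446324 0.13407158 0.16453426]] [-0.0520996   0.06790455 -0.10296783 -0.01160741]
[-0.01151853  0.19019588  0.15873832] [[0.65504832 0.13574419 0.15873832]] [-0.25276949  0.32952642 -0.49817968 -0.0558326 ]
[0.39527225 0.08239882 0.21381859] [[-0.99811085  0.0591695  -0.01654398]
 [ 0.05904989  0.99822589  0.00762755]
 [ 0.01696594  0.00663622 -0.99983404]] 0.0012869286000418343
```

The button is at machine (-12, 188.5) mm with its top at z about 0.162, which agrees with the pod's y = 188. I'll move above it with shut fingers.

>>> send_rows:
  series:
    - {"grip":-1,"tx":-48,"ty":13,"tz":0,"roll":0}
    - {"grip":-1,"tx":-96,"ty":26,"tz":0,"roll":0}
    - {"grip":-1,"tx":-144,"ty":39,"tz":0,"roll":0}
    - {"grip":-1,"tx":-190,"ty":52,"tz":0,"roll":0}
    - {"grip":-1,"tx":-230,"ty":64,"tz":0,"roll":0}

```text
t: 14.0
eef_pos: [0.6329, 0.1324, 0.2101]
tool_rot: [[-0.998, 0.06, -0.013], [0.059, 0.998, 0.008], [0.013, 0.007, -1.0]]
wrist_force: [-0.4, -0.7, 0.6]
gripper_width: 0.0
```

>>> send_rows:
  series:
    - {"grip":-1,"tx":-25,"ty":3,"tz":0,"roll":0}
    - {"grip":-1,"tx":-25,"ty":3,"tz":0,"roll":0}
    - {"grip":-1,"tx":-25,"ty":3,"tz":15,"roll":0}
    - {"grip":-1,"tx":-25,"ty":3,"tz":30,"roll":0}
    - {"grip":-1,"tx":-25,"ty":3,"tz":30,"roll":0}

```text
t: 14.5
eef_pos: [0.6539, 0.1334, 0.1754]
tool_rot: [[-0.998, 0.06, -0.02], [0.06, 0.998, 0.007], [0.021, 0.005, -1.0]]
wrist_force: [-1.1, -0.0, -0.5]
gripper_width: -0.004
```

```bash
python3 snap.py 12; python3 - <<'E'
from h import *
S=pickle.load(open('scene12.pkl','rb'))
f=cv2.cvtColor(S['frame'],cv2.COLOR_RGB2BGR)[195:275,260:350]
cv2.imwrite('pics/scene12c.png',cv2.resize(f,None,fx=7,fy=7,interpolation=cv2.INTER_CUBIC))
E
```

```text
14.6 [0.656  0.1339 0.1784] [-0.26  0.32  0.9 ]
```

View pics/scene12c.png

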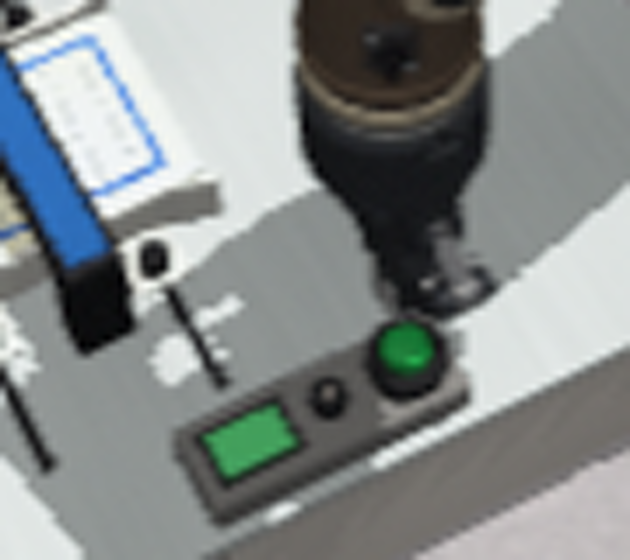

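The fingers are above the button. I'll go down in small steps and feel for contact.

>>> send_rows:
  series:
    - {"grip":-1,"tx":0,"ty":0,"tz":6,"roll":0}
    - {"grip":-1,"tx":0,"ty":0,"tz":12,"roll":0}
    - {"grip":-1,"tx":0,"ty":0,"tz":12,"roll":0}

```text
t: 14.9
eef_pos: [0.6549, 0.1339, 0.1654]
tool_rot: [[-0.998, 0.059, -0.017], [0.059, 0.998, 0.007], [0.017, 0.006, -1.0]]
wrist_force: [0.2, 0.9, 0.2]
gripper_width: 0.003
```

>>> send_rows:
  series:
    - {"grip":-1,"tx":0,"ty":0,"tz":1.5,"roll":0}
    - {"grip":-1,"tx":0,"ty":0,"tz":3,"roll":0}
    - {"grip":-1,"tx":0,"ty":0,"tz":3,"roll":0}

```text
t: 15.2
eef_pos: [0.6548, 0.1339, 0.1623]
tool_rot: [[-0.998, 0.059, -0.017], [0.059, 0.998, 0.007], [0.017, 0.006, -1.0]]
wrist_force: [0.0, -0.2, -0.1]
gripper_width: -0.003
```

>>> send_rows:
  series:
    - {"grip":-1,"tx":0,"ty":0,"tz":1.5,"roll":0}
    - {"grip":-1,"tx":0,"ty":0,"tz":3,"roll":0}
    - {"grip":-1,"tx":0,"ty":0,"tz":3,"roll":0}

```text
t: 15.5
eef_pos: [0.6546, 0.1339, 0.159]
tool_rot: [[-0.998, 0.059, -0.018], [0.059, 0.998, 0.007], [0.018, 0.006, -1.0]]
wrist_force: [-0.5, 0.3, 1.0]
gripper_width: 0.0
```

>>> send_rows:
  series:
    - {"grip":-1,"tx":0,"ty":0,"tz":1.5,"roll":0}
    - {"grip":-1,"tx":0,"ty":0,"tz":3,"roll":0}
    - {"grip":-1,"tx":0,"ty":0,"tz":3,"roll":0}

```text
t: 15.8
eef_pos: [0.6543, 0.1339, 0.1556]
tool_rot: [[-0.998, 0.059, -0.018], [0.059, 0.998, 0.007], [0.019, 0.006, -1.0]]
wrist_force: [-0.1, -0.4, -1.0]
gripper_width: 0.001
```

>>> send_rows:
  series:
    - {"grip":-1,"tx":0,"ty":0,"tz":1,"roll":0}
    - {"grip":-1,"tx":0,"ty":0,"tz":2,"roll":0}
    - {"grip":-1,"tx":0,"ty":0,"tz":2,"roll":0}

```text
t: 16.1
eef_pos: [0.6541, 0.1339, 0.1533]
tool_rot: [[-0.998, 0.059, -0.019], [0.059, 0.998, 0.007], [0.019, 0.006, -1.0]]
wrist_force: [-0.4, 0.3, -0.2]
gripper_width: 0.003
```

```bash
python3 snap.py 13; python3 - <<'E'
from h import *
S=pickle.load(open('scene13.pkl','rb'))
f=cv2.cvtColor(S['frame'],cv2.COLOR_RGB2BGR)[195:275,260:350]
cv2.imwrite('pics/scene13c.png',cv2.resize(f,None,fx=7,fy=7,interpolation=cv2.INTER_CUBIC))
E
```

```text
16.2 [0.6542 0.1339 0.1536] [ 0.55 -0.04 -0.77]
```

View pics/scene13c.png

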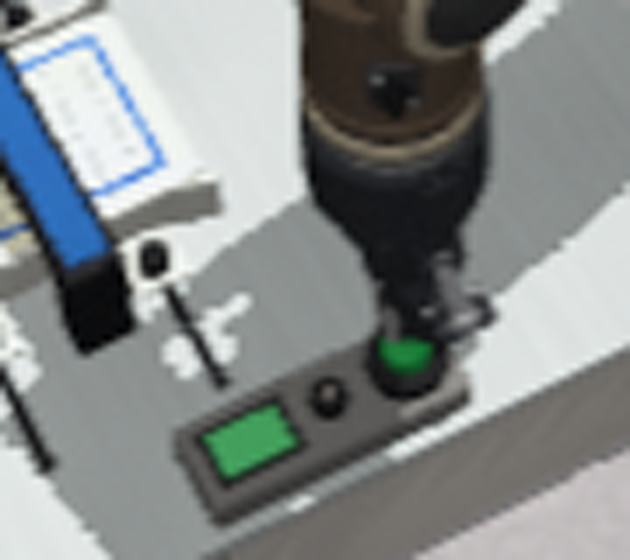

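>>> send_rows:
  series:
    - {"grip":-1,"tx":0,"ty":0,"tz":1,"roll":0}
    - {"grip":-1,"tx":0,"ty":0,"tz":2,"roll":0}
    - {"grip":-1,"tx":0,"ty":0,"tz":2,"roll":0}

```text
t: 16.5
eef_pos: [0.654, 0.1339, 0.1513]
tool_rot: [[-0.998, 0.059, -0.019], [0.059, 0.998, 0.007], [0.019, 0.006, -1.0]]
wrist_force: [0.1, -0.3, -0.7]
gripper_width: 0.002
```

>>> send_rows:
  series:
    - {"grip":-1,"tx":0,"ty":0,"tz":1,"roll":0}
    - {"grip":-1,"tx":0,"ty":0,"tz":2,"roll":0}
    - {"grip":-1,"tx":0,"ty":0,"tz":2,"roll":0}

```text
t: 16.8
eef_pos: [0.6538, 0.1339, 0.149]
tool_rot: [[-0.998, 0.059, -0.019], [0.059, 0.998, 0.007], [0.019, 0.006, -1.0]]
wrist_force: [0.3, 0.3, -0.1]
gripper_width: 0.001
```

>>> send_rows:
  series:
    - {"grip":-1,"tx":0,"ty":0,"tz":1,"roll":0}
    - {"grip":-1,"tx":0,"ty":0,"tz":2,"roll":0}
    - {"grip":-1,"tx":0,"ty":0,"tz":2,"roll":0}

```text
t: 17.1
eef_pos: [0.6536, 0.1339, 0.1468]
tool_rot: [[-0.998, 0.059, -0.019], [0.059, 0.998, 0.007], [0.02, 0.006, -1.0]]
wrist_force: [0.5, -0.5, 0.2]
gripper_width: -0.002
```

```bash
python3 snap.py 14; python3 - <<'E'
from h import *
S=pickle.load(open('scene14.pkl','rb'))
f=cv2.cvtColor(S['frame'],cv2.COLOR_RGB2BGR)[195:275,260:350]
cv2.imwrite('pics/scene14c.png',cv2.resize(f,None,fx=7,fy=7,interpolation=cv2.INTER_CUBIC))
E
```

```text
17.2 [0.6537 0.1339 0.147 ] [0.16 0.41 0.48]
```

View pics/scene14c.png

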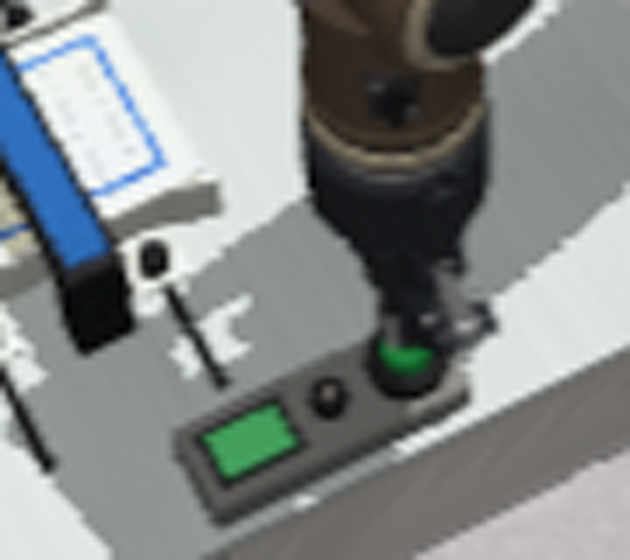

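View pics/top14.png

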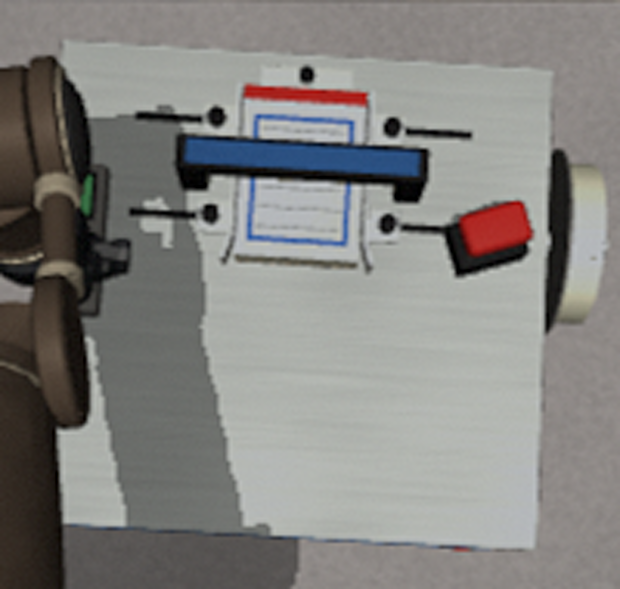

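No contact yet, and the tip is right over the button. I'll continue down.

>>> send_rows:
  series:
    - {"grip":-1,"tx":0,"ty":0,"tz":1,"roll":0}
    - {"grip":-1,"tx":0,"ty":0,"tz":2,"roll":0}
    - {"grip":-1,"tx":0,"ty":0,"tz":2,"roll":0}

```text
t: 17.5
eef_pos: [0.6535, 0.1339, 0.1447]
tool_rot: [[-0.998, 0.059, -0.02], [0.059, 0.998, 0.007], [0.02, 0.006, -1.0]]
wrist_force: [-0.1, 0.1, -0.2]
gripper_width: 0.001
```

>>> send_rows:
  series:
    - {"grip":-1,"tx":0,"ty":0,"tz":1,"roll":0}
    - {"grip":-1,"tx":0,"ty":0,"tz":2,"roll":0}
    - {"grip":-1,"tx":0,"ty":0,"tz":2,"roll":0}

```text
t: 17.8
eef_pos: [0.6533, 0.1339, 0.1424]
tool_rot: [[-0.998, 0.059, -0.02], [0.059, 0.998, 0.007], [0.02, 0.005, -1.0]]
wrist_force: [1.1, 0.6, 0.1]
gripper_width: -0.001
```

>>> send_rows:
  series:
    - {"grip":-1,"tx":0,"ty":0,"tz":1,"roll":0}
    - {"grip":-1,"tx":0,"ty":0,"tz":2,"roll":0}
    - {"grip":-1,"tx":0,"ty":0,"tz":2,"roll":0}

```text
t: 18.1
eef_pos: [0.653, 0.1339, 0.1402]
tool_rot: [[-0.998, 0.059, -0.02], [0.059, 0.998, 0.007], [0.021, 0.005, -1.0]]
wrist_force: [-0.2, -0.1, -0.8]
gripper_width: -0.0
```

```bash
python3 snap.py 15; python3 - <<'E'
from h import *
S=pickle.load(open('scene15.pkl','rb'))
f=cv2.cvtColor(S['frame'],cv2.COLOR_RGB2BGR)[220:265,290:340]
cv2.imwrite('pics/scene15c.png',cv2.resize(f,None,fx=13,fy=13,interpolation=cv2.INTER_CUBIC))
E
```

```text
18.2 [0.6532 0.1339 0.1404] [-0.29 -0.72  0.38]
```

View pics/scene15c.png

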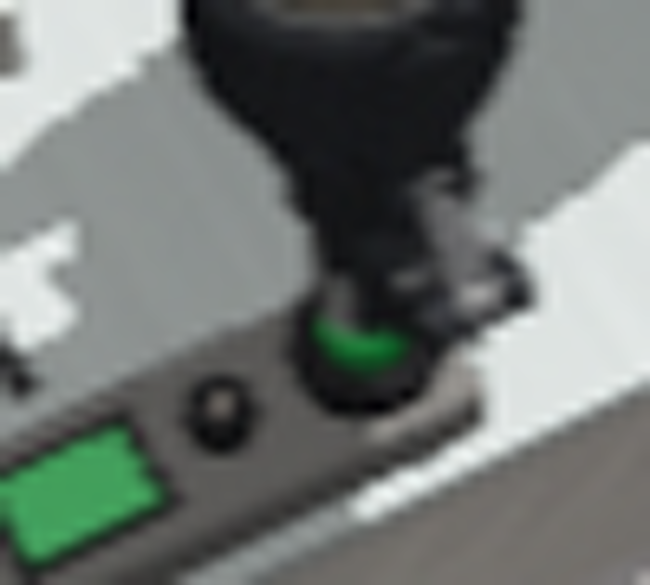

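>>> send_rows:
  series:
    - {"grip":-1,"tx":0,"ty":1,"tz":1,"roll":0}
    - {"grip":-1,"tx":0,"ty":2,"tz":2,"roll":0}
    - {"grip":-1,"tx":0,"ty":2,"tz":2,"roll":0}

```text
t: 18.5
eef_pos: [0.6536, 0.1358, 0.1387]
tool_rot: [[-0.998, 0.059, -0.019], [0.059, 0.998, 0.006], [0.02, 0.005, -1.0]]
wrist_force: [0.1, -0.7, 2.6]
gripper_width: -0.002
```

>>> send_rows:
  series:
    - {"grip":-1,"tx":0,"ty":0,"tz":1,"roll":0}
    - {"grip":-1,"tx":0,"ty":0,"tz":2,"roll":0}
    - {"grip":-1,"tx":0,"ty":0,"tz":2,"roll":0}

```text
t: 18.8
eef_pos: [0.6536, 0.1358, 0.1368]
tool_rot: [[-0.998, 0.059, -0.019], [0.059, 0.998, 0.006], [0.02, 0.005, -1.0]]
wrist_force: [-0.7, -0.6, 4.2]
gripper_width: -0.001
```

```bash
python3 snap.py 16; python3 - <<'E'
from h import *
S=pickle.load(open('scene16.pkl','rb'))
f=cv2.cvtColor(S['frame'],cv2.COLOR_RGB2BGR)[220:265,290:340]
cv2.imwrite('pics/scene16c.png',cv2.resize(f,None,fx=13,fy=13,interpolation=cv2.INTER_CUBIC))
E
```

```text
18.9 [0.6536 0.1358 0.1369] [ 0.35 -0.66  2.38]
```

View pics/scene16c.png

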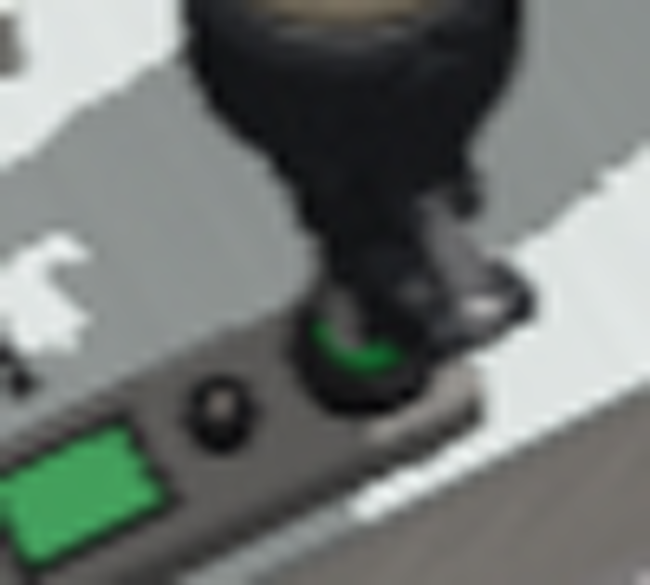

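Contact, with the force rising (about 3 N). I'll keep going until it bottoms out.

>>> send_rows:
  series:
    - {"grip":-1,"tx":0,"ty":0,"tz":1,"roll":0}
    - {"grip":-1,"tx":0,"ty":0,"tz":2,"roll":0}
    - {"grip":-1,"tx":0,"ty":0,"tz":2,"roll":0}

```text
t: 19.2
eef_pos: [0.6536, 0.1358, 0.135]
tool_rot: [[-0.998, 0.059, -0.019], [0.059, 0.998, 0.006], [0.02, 0.005, -1.0]]
wrist_force: [-1.3, -0.4, 3.6]
gripper_width: -0.0
```

>>> send_rows:
  series:
    - {"grip":-1,"tx":0,"ty":0,"tz":1,"roll":0}
    - {"grip":-1,"tx":0,"ty":0,"tz":2,"roll":0}
    - {"grip":-1,"tx":0,"ty":0,"tz":2,"roll":0}

```text
t: 19.5
eef_pos: [0.6536, 0.1358, 0.1346]
tool_rot: [[-0.998, 0.059, -0.019], [0.059, 0.998, 0.006], [0.019, 0.005, -1.0]]
wrist_force: [-4.3, -1.7, 9.7]
gripper_width: -0.002
```

>>> send_rows:
  series:
    - {"grip":-1,"tx":0,"ty":0,"tz":1,"roll":0}
    - {"grip":-1,"tx":0,"ty":0,"tz":2,"roll":0}
    - {"grip":-1,"tx":0,"ty":0,"tz":2,"roll":0}

```text
t: 19.8
eef_pos: [0.6537, 0.1358, 0.1346]
tool_rot: [[-0.998, 0.059, -0.019], [0.059, 0.998, 0.006], [0.019, 0.005, -1.0]]
wrist_force: [-4.5, -1.2, 9.7]
gripper_width: -0.005
```

>>> send_rows:
  series:
    - {"grip":-1,"tx":0,"ty":0,"tz":2,"roll":0}
    - {"grip":-1,"tx":0,"ty":0,"tz":4,"roll":0}
    - {"grip":-1,"tx":0,"ty":0,"tz":4,"roll":0}

```text
t: 20.1
eef_pos: [0.6537, 0.1358, 0.1344]
tool_rot: [[-0.998, 0.059, -0.019], [0.059, 0.998, 0.006], [0.019, 0.005, -1.0]]
wrist_force: [-7.7, -2.3, 17.0]
gripper_width: -0.003
```

```bash
python3 snap.py 17; python3 - <<'E'
from h import *
S=pickle.load(open('scene17.pkl','rb'))
f=cv2.cvtColor(S['frame'],cv2.COLOR_RGB2BGR)[220:265,290:340]
cv2.imwrite('pics/scene17c.png',cv2.resize(f,None,fx=13,fy=13,interpolation=cv2.INTER_CUBIC))
E
```

```text
20.2 [0.6537 0.1358 0.1345] [-7.67 -2.07 17.03]
```

View pics/scene17c.png

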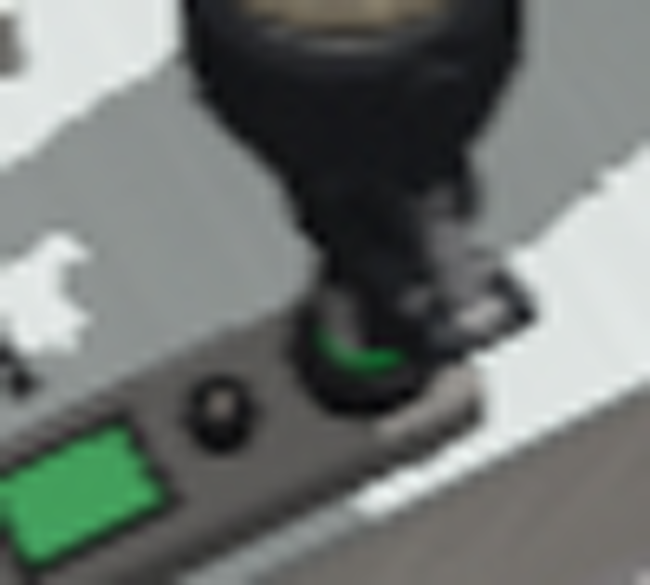

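It is bottomed out: about 5 mm of travel along a slope of about 0.8 N/mm, then a hard stop at 17 N. I'll release and retreat.

>>> send_rows:
  series:
    - {"grip":-1,"tx":0,"ty":0,"tz":-6,"roll":0}
    - {"grip":-1,"tx":0,"ty":0,"tz":-20,"roll":0}
    - {"grip":-1,"tx":0,"ty":0,"tz":-50,"roll":0}
    - {"grip":-1,"tx":0,"ty":0,"tz":-80,"roll":0}
    - {"grip":-1,"tx":40,"ty":0,"tz":-100,"roll":0}

```text
t: 20.7
eef_pos: [0.62, 0.1375, 0.2371]
tool_rot: [[-0.998, 0.06, -0.012], [0.06, 0.998, 0.007], [0.013, 0.006, -1.0]]
wrist_force: [-0.8, 0.3, 2.0]
gripper_width: 0.001
```

>>> send_rows:
  series:
    - {"grip":-1,"tx":45,"ty":0,"tz":0,"roll":0}
    - {"grip":-1,"tx":90,"ty":0,"tz":0,"roll":0}
    - {"grip":-1,"tx":135,"ty":10,"tz":0,"roll":0}
    - {"grip":-1,"tx":180,"ty":20,"tz":0,"roll":0}
    - {"grip":-1,"tx":220,"ty":30,"tz":0,"roll":0}

```text
t: 21.2
eef_pos: [0.4, 0.181, 0.2398]
tool_rot: [[-0.998, 0.061, -0.013], [0.061, 0.998, 0.008], [0.013, 0.007, -1.0]]
wrist_force: [0.4, -0.1, 0.6]
gripper_width: 0.004
```

>>> send_rows:
  series:
    - {"grip":-1,"tx":0,"ty":0,"tz":0,"roll":0}
    - {"grip":-1,"tx":0,"ty":0,"tz":0,"roll":0}

```text
t: 21.4
eef_pos: [0.3997, 0.1815, 0.2401]
tool_rot: [[-0.998, 0.059, -0.011], [0.059, 0.998, 0.008], [0.012, 0.007, -1.0]]
wrist_force: [-0.3, 0.7, -0.0]
gripper_width: -0.001
```

```bash
python3 snap.py 18; python3 - <<'E'
from h import *
T=pickle.load(open('top18.pkl','rb'));S=pickle.load(open('scene18.pkl','rb'))
f=cv2.cvtColor(T['frame'],cv2.COLOR_RGB2BGR)[80:175,235:370]
a=cv2.resize(f,None,fx=3,fy=3,interpolation=cv2.INTER_CUBIC)
g=cv2.cvtColor(S['frame'],cv2.COLOR_RGB2BGR)[180:280,215:345]
b=cv2.resize(g,None,fx=3,fy=3,interpolation=cv2.INTER_CUBIC)
o=np.zeros((300,800,3),np.uint8);o[:a.shape[0],:a.shape[1]]=a;o[:b.shape[0],408:408+b.shape[1]]=b[:,:392]
cv2.imwrite('pics/fin.png',o)
for n in('top','scene'):
    A,B=[pickle.load(open(f'{n}{k}.pkl','rb'))['frame'] for k in(11,18)]
    h=cv2.cvtColor(A,cv2.COLOR_RGB2HSV),cv2.cvtColor(B,cv2.COLOR_RGB2HSV)
    for X in h:
        m=cv2.inRange(X,(50,150,60),(75,255,255)); 
        k,l,st,c=cv2.connectedComponentsWithStats(m); print(n,[(c[i].round(1).tolist(),int(st[i,4])) for i in range(1,k) if 25<st[i,4]<400])
    
E
```

```text
21.5 [0.4012 0.1811 0.2403] [-0.18  0.49 -0.44]
top [([251.1, 154.7], 50), ([167.8, 191.7], 166), ([0.4, 328.1], 122)]
top [([251.0, 154.5], 48), ([167.8, 191.8], 167), ([0.4, 327.2], 124)]
scene [([634.6, 168.0], 160), ([317.6, 244.2], 43), ([384.2, 310.7], 146)]
scene [([634.6, 168.0], 160), ([317.6, 244.1], 44), ([384.2, 310.7], 146)]
```

View pics/fin.png

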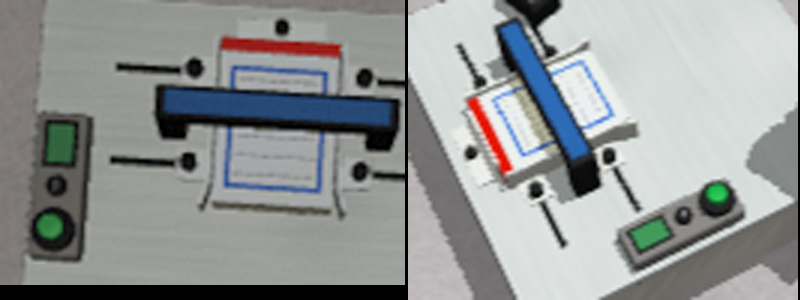

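The button is up (same pixels as before the press), the pad is still home, and the robot is clear.

```bash
python3 -c "
from cell import ticket;print(ticket.hand_in())"
```

```text
the job is handed in; nothing more can be done
None
```

I pushed the note pad home against the end stop, pressed the green start button fully down and let it come up again. I then handed the job in at about 21.5 s of the 72 s allowed.

- **Pad:** I slid it about 18 mm left to line it up with the gap, then pushed it from behind through the guides and under the arch. It stopped at the position expected for home, and the push force rose to about 11 N with no further movement. After I backed off, both cameras showed its red edge against the stop with no visible gap. It was never lifted.
- **Button:** It went down about 5 mm with the force rising as expected, then stopped hard at 17 N. After I released it, it sat at the same image position as before the press.
- **Stamp and other objects:** I never brought the arm into contact with the stamp, box, reel, stapler or look-alikes. The card box (compared before and after the press) and the stamp (in view while pressing) had not moved. I did not check the others separately.

**Disagreements:**
- The fingertips were higher than the reported tool position implied: about 18 mm with the gripper half open, and about 20 mm below the estimated button top before contact with it shut. My first sideways push therefore passed over or just short of the pad without moving it. After that I set heights by contact force and camera.
- The two cameras disagreed by about 4–6 mm on positions across the deck, so I relied on the overhead view and on contact.

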